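# Press a rapid-test cassette closed and hold the lever

## Task

Lay the rapid-test cassette, face up, flat and square in the pocket of the hand-lever press, narrow end towards the hinge, and let go of it. Then pull the press lever by its red knob forward and down against the return spring, all the way to its stop, so that the sprung pad presses the glued halves together. Finish while still holding the lever at the stop (do not let it spring back), and leave the petri dish, the timer and the bottles where they stand.

Things in the scene. Friction and masses are not known exactly. Their poses are not given: they have to be found in the camera images.
- cassette_center (a point): Centre, half-way up, of the loose rapid-test cassette: flat rigid block 84 x 30 x 12 mm, 25 to 50 g, white lower half, blue upper half with a white window and a round well, face up on the bench right or left of the press. +x along its length to its narrow end, +y across, +z up. Grip it here across the 30 mm: its parallel flanks reach from 42 mm behind to 22 mm ahead of this point.
- cassette_nose (a point): Middle of the end face of the cassette's narrow end, half-way up, 42 mm ahead of cassette_center along +x. The last 20 mm of the cassette here are only 16 mm wide.
- nest_center (a point): Where cassette_center lies when seated, 26 mm above the bench. +x points to the hinge (away from the robot), +y across the press, +z up. Pocket shaped like the cassette, narrow end to +x, 1.5 mm clear all round; floor 20, black wall tops 27 mm above the bench, steep lead-in 2.2 mm wide. No side walls from 22 mm behind to 23 mm ahead of this point: fingers may go down there to the base plate.
- press_pivot (a point): Centre of the lever's hinge shaft, 57 mm above the bench, 95 mm beyond nest_center along the press's +x; the shaft runs along the press's y. Same axes as nest_center.
- press_knob (a point): Centre of the red knob, a short barrel 36 mm long, 26 mm in diameter, across the lever's end (axis along the press's y), 175 mm from press_pivot. Lever up: 224 mm above the bench, 51 mm beyond the hinge. At the stop: 57 mm above the bench, 80 mm in front of nest_center. Inward the lever is an 11 mm rod for 40 mm. Can be pinched from above by its flat ends; turns in the grip as the lever swings.
- press_arm (a joint): Lever angle, rad: 0 = up, leaning 17 degrees back past vertical, where it rests; grows as the knob is pulled towards the robot and down in an arc about press_pivot; 1.867 = level, at the hard stop. A spring returns it to 0 if let go; the knob needs about 2 to 5 N on the way, about 9 N at the stop. The pad meets a seated cassette 0.03 rad before the stop.
- press_pad: The flat black rubber-faced pad, 42 x 22 mm, sprung on the underside of the lever; at the stop it presses on top of a seated cassette with about 7 N. Origin at the middle of its face.
- cassette: The cassette; origin at the centre of its underside, axes as cassette_center.
- petri: Petri dish with lid, 89 mm in diameter, 16 mm high, on the bench on the other side of the press from the cassette; leave it alone. Origin at the centre of its underside.
- timer: Red and white kitchen-style timer, 66 mm in diameter, 45 mm high, standing behind and to the right of the press; leave it alone. Origin at the centre of its underside.
- dropper_1: Dark brown dropper bottle, 29 mm in diameter, 78 mm high, standing loose among others on the right; leave it alone. Origin at the centre of its underside.
- dropper_2: White dropper bottle, 31 mm in diameter, 72 mm high, beside it; leave it alone. Origin at the centre of its underside.
- press: The hand-lever press, fixed to the bench: grey base plate 192 x 124 mm, top 14 mm above the bench, from 63 mm in front of the pocket's centre to 129 mm behind it. Nothing is above the pocket while the lever is up: the lever stands upright 90 mm beyond the pocket's centre. Origin on the bench 26 mm below nest_center, same axes.
There are look-alikes about, which are no part of the job. What is meant by the cassette is not pink, and is the larger of those in its own colour.

How it is judged (in metres and radians):
On the way:
1. the cassette lies flat and square in the pocket, narrow end towards the hinge, let go, with the lever still up (horizontal distance between cassette_center and nest_center below 0.003 m and z of cassette_center in the frame of nest_center below 0.002 m and x of cassette_nose in the frame of nest_center above 0.037 m and angle between cassette's own z axis and vertical below 0.05 rad and contact force between the fingers and cassette below 0.1 N and value of joint press_arm below 0.3 rad), for 0.2 s.
At the end, for the whole second after the job is handed in: Robot holds the lever (over 2 N) with the lever at its stop (over 1.83 rad); the pad presses the cassette with over 3 N; the cassette, not touched by the fingers, lies in the pocket: centre within 3 mm, at most 2 mm high, tilt under 0.05 rad, nose towards the hinge (value of joint press_arm above 1.83 rad and contact force between any of the fingers, the arm and press above 2 N and contact force between press_pad and cassette above 3 N and horizontal distance between cassette_center and nest_center below 0.003 m and z of cassette_center in the frame of nest_center below 0.002 m and x of cassette_nose in the frame of nest_center above 0.037 m and angle between cassette's own z axis and vertical below 0.05 rad and contact force between the fingers and cassette below 0.1 N); the arm keeps its last pose, push and grip.
It fails at once if the petri dish, the timer or a dropper bottle is shifted by more than 30 mm or tipped over (distance of any of petri, timer, dropper_1, dropper_2 from where it was at the start of the episode above 0.03 m or angle between any of petri, timer, dropper_1, dropper_2's own z axis and vertical above 0.5 rad).
It also fails if it takes over 58 s, if anything falls off the work surface, if the arm or the gripper's body presses on something with over 40 N, if the wrist force passes 120 N, or if a joint passes its speed limit or range.

## Robot

A 6-joint arm with a two-finger parallel gripper is mounted at the origin on a cart in front of the work surface, level with it; the furniture and walls round the work are solid. World frame = base frame: x ahead of the robot, y to its left, z up, the work surface at z = 0. Lengths are in mm, angles in rad, forces in N, time in s.
With the tool pointing down it reaches from about 350 to 975 mm from the base axis. Payload 7.1 kg.
Tool frame: the origin (TCP) lies on the mounting face of the last link; the fingertips stand 182 mm ahead of it and the grasp point (between the pads) lies 163 mm ahead of it (ctrl.finger_overhang is the distance from the TCP to the fingertips, in mm); z points along the fingers, y is the direction in which the jaws open and shut (so a half turn about z gives the same grasp; the last joint's range is limited). The gripper opens to 88 mm and grips with 3 to 60 N. Pads are 20 mm wide; open, the fingers measure 115 mm over their backs; the gripper's body (75 mm by 178 mm) begins 61 mm behind the grasp point.
Start: joints at [-1.217, 0.423, 1.63, -0, 1.089, -0.019], TCP at [227.657, -582.047, 404.675] pointing down, gripper open.
Joint ranges: [-3, 3], [-0.9, 2.11], [0.09, 2.58], [-1.31, 4.45], [0.11, 2.69], [-2.54, 2.54]. Speed limits (rad/s): [2.39, 2.39, 3.01, 3.14, 3.14, 3.14].

## Interface

Orientations are given as a rotation vector (axis times angle).
In Python, from workcell import ctrl, viewer, recognise gives the robot as it stands.
- The arm moves only by the shell command python3 -m handwheel 'ROWS'. ROWS is JSON, a list of rows, each an object of numbers: "gripper": the closure, from 0 (fully open) to 1 (shut); "tx", "ty", "tz": the shift along the tool's x, y, z in m; "rx", "ry", "rz": the turn, a rotation vector about the tool's x, y, z in degrees. In form: [{"gripper": .., "tx": .., "ty": .., "tz": .., "rx": .., "ry": .., "rz": ..}, ...]. A call has 1 to 8 rows; each row shifts and turns the commanded pose from where the row before left it, along the tool's axes as they then stand; what a row does not reach is not made up. A row lasts 1/8 s, in which the tool goes at most 62.5 mm and 10.7 degrees, less where a joint would pass 70% of its speed; a pose out of reach is approached as far as the arm can. A call with a gripper value outside its range is refused whole. The fingers move at their own pace and stop on an object; the grip force is fixed at half the most. Time passes only in rows, so rows that do not move let the fingers close. It gives the time, the measured TCP pose, the force and the opening at its end, in the units of the state.
- ctrl.get_obs(): the state, without advancing time (a new reading comes with each control period).
- viewer.get_image(name): name is "scene" or "side" or "wrist"; returns a dict with "image" (384x512x3 uint8, red, green, blue), "range_z" (384x512 float32, mm along the optical axis (not along the pixel's ray), 0 where there is no reading), "vfov" (degrees; the focal length in pixels is half the picture's height over the tangent of half this angle, whatever the lens; pixels are square), "cx", "cy" (the principal point, pixels), "extrinsics" (4x4, takes a point from world to camera coordinates); the wrist camera has in their place "T_tool_cam" (4x4, takes a point from camera to tool coordinates, whose origin is the TCP and whose axes are the flange's). Camera axes: x right, y up, looking along -z (the intrinsics and any distortion apply to the point x, -y, -z); pixel columns grow to the right and rows downward; lengths in mm; the calibration is good to about 2 mm. The wrist camera is an equidistant fisheye: a pixel r from the principal point sees the ray r / f radians off the axis. A picture is of the moment at which its call begins: read the wrist's pose just before it.
- ctrl.close_job(): hands the job in, once; it reports no verdict.
Trained networks look in a picture, given as the dict that the camera call returned (one of the last four; its "shot" number tells which), for a name from the list of things; names that differ only in an ending like _2 or _b are one class to them, and where a whole thing is asked for, a point or a joint stands for the part that bears it (a point fixed in the world has none). Each returns a list of dicts, best first, with "p" (0 to 1); they miss things now and then, are a little off and sometimes report something else, mostly with a low value. They report only what shows in the picture. A call takes as long as a camera call. They do not tell look-alikes from the thing itself.
- recognise(picture, name): "xy" ([column, row] as shares, 0 to 1, of the picture: columns of its width, rows of its height, amid what is visible of it).
The state is a dict: "t": time; "qpos": joint angles; "qvel": joint speeds; "joint_torque": joint torques, N m; "ee_pos": TCP position; "orientation": TCP orientation; "ft_force": force on the tool from outside, world axes, zero at the start; "moment": the same for the moment, N m; "width": finger opening in mm.
Only numpy, scipy, OpenCV 4.12 (cv2) and the standard library are available. Lean on these libraries where they do the work, as an engineer would, in place of code of your own. Each camera call takes 0.05 s, during which the arm holds its last target.

## Working session

There is one attempt and no reset: what is moved stays moved. The work goes in short steps, Python scripts to look and compute and a shell command to move; the robot and the scene stay as the last step left them, time stands still between calls to the robot, and variables do not carry over. Pictures are saved under pics/ and viewed, and the job is handed in when it is done.

```bash
ls; mkdir -p pics
cat > h.py <<'E'
import numpy as np, cv2
from workcell import ctrl, viewer, recognise
from scipy.spatial.transform import Rotation as R
def tool():
    o=ctrl.get_obs(); T=np.eye(4); T[:3,:3]=R.from_rotvec(o["orientation"]).as_matrix(); T[:3,3]=o["ee_pos"]; return T
def shot(name):
    T=tool(); d=viewer.get_image(name)
    d["camT"]=T@np.array(d["T_tool_cam"]) if name=="wrist" else np.linalg.inv(np.array(d["extrinsics"]))
    return d
def f(d): return 192/np.tan(np.radians(d["vfov"])/2)
def ray(d,u,v,fish):
    x=(u-d["cx"])/f(d); y=(v-d["cy"])/f(d)
    if fish:
        r=np.hypot(x,y); s=np.tan(r)/r if r>1e-9 else 1; x*=s;y*=s
    return np.array([x,-y,-1.0])
def pt(d,u,v,fish=False,z=None):
    """world point from depth or plane z"""
    r=ray(d,u,v,fish); C=d["camT"]
    if z is None:
        p=r*d["range_z"][int(round(v)),int(round(u))]
        return C[:3,:3]@p+C[:3,3]
    w=C[:3,:3]@r; s=(z-C[2,3])/w[2]; return C[:3,3]+s*w
def proj(d,P,fish=False):
    c=np.linalg.inv(d["camT"])@np.append(P,1); x=c[0]/-c[2]; y=-c[1]/-c[2]
    if fish:
        r=np.hypot(x,y); s=np.arctan(r)/r; x*=s;y*=s
    return np.array([d["cx"]+f(d)*x,d["cy"]+f(d)*y])
def save(d,n,crop=None,k=1):
    im=d["image"][...,::-1]
    if crop: im=im[crop[1]:crop[3],crop[0]:crop[2]]
    im=cv2.resize(im,None,fx=k,fy=k,interpolation=cv2.INTER_CUBIC); cv2.imwrite("pics/"+n,im)
E
python3 - <<'E'
from h import *
np.set_printoptions(precision=3,suppress=True)
o=ctrl.get_obs();print(o)
for n in("scene","side","wrist"):
    d=shot(n);save(d,n+"0.png",k=1.5);print(n,d["vfov"],d["cx"],d["cy"],d["camT"])
    for t in("cassette","press","press_knob","petri","timer","dropper_1","press_pad"):
        print(t,[(np.round(np.array(q["xy"])*[512,384]),round(q["p"],2)) for q in recognise(d,t)])
E
```

```text
pics
{'t': 0.0, 'qpos': array([-1.217,  0.424,  1.631, -0.   ,  1.089, -0.019]), 'qvel': array([ 0.001, -0.   , -0.   , -0.001,  0.   ,  0.   ]), 'joint_torque': array([ -0.001, -54.462, -27.366,   0.064,   0.023,  -0.   ]), 'ee_pos': array([ 227.572, -581.803,  403.9  ]), 'orientation': array([-3.086, -0.582,  0.   ]), 'ft_force': array([-0.268, -0.013,  0.824]), 'moment': array([ 0.006, -0.003, -0.087]), 'width': 87.9462583463041}
scene 54.30265369448102 253.42798349160034 187.8817189760068 [[ -0.805   0.281  -0.523  21.248]
 [ -0.594  -0.398   0.7   649.44 ]
 [ -0.012   0.873   0.487 660.909]
 [  0.      0.      0.      1.   ]]
cassette [(array([184., 287.]), 0.69), (array([205., 320.]), 0.67), (array([308., 249.]), 0.49)]
press [(array([217., 251.]), 0.62)]
press_knob [(array([198., 204.]), 0.57)]
petri [(array([298., 215.]), 0.69)]
timer [(array([253., 203.]), 0.65)]
dropper_1 [(array([310., 180.]), 0.74), (array([197., 204.]), 0.56), (array([294., 182.]), 0.46)]
press_pad [(array([200., 208.]), 0.42)]
side 49.16476101089877 253.5934471962118 195.29773939467324 [[ -0.976   0.11   -0.186 335.358]
 [ -0.216  -0.541   0.813 907.476]
 [ -0.011   0.834   0.552 784.158]
 [  0.      0.      0.      1.   ]]
cassette [(array([225., 297.]), 0.76), (array([308., 230.]), 0.72)]
press [(array([236., 247.]), 0.95), (array([264., 173.]), 0.43)]
press_knob [(array([212., 206.]), 0.98)]
petri [(array([282., 201.]), 0.69)]
timer [(array([236., 199.]), 0.86)]
dropper_1 [(array([266., 173.]), 0.71), (array([274., 168.]), 0.43)]
press_pad [(array([220., 212.]), 0.43)]
wrist 65.70646984690485 253.24710795158074 191.40790445256994 [[   0.365    0.9      0.239  292.19 ]
 [  -0.931    0.352    0.094 -556.335]
 [   0.001   -0.257    0.966  384.974]
 [   0.       0.       0.       1.   ]]
cassette []
press []
press_knob []
petri []
timer []
dropper_1 []
press_pad []
```

View pics/scene0.png

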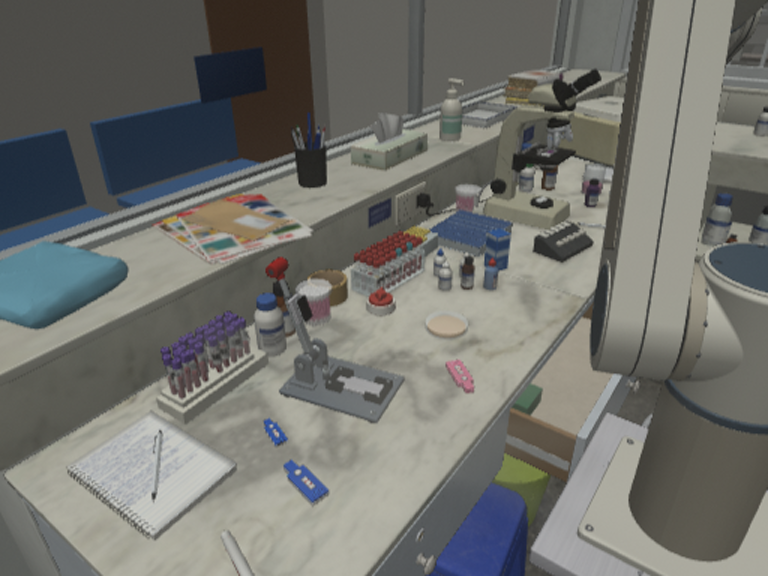

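View pics/side0.png

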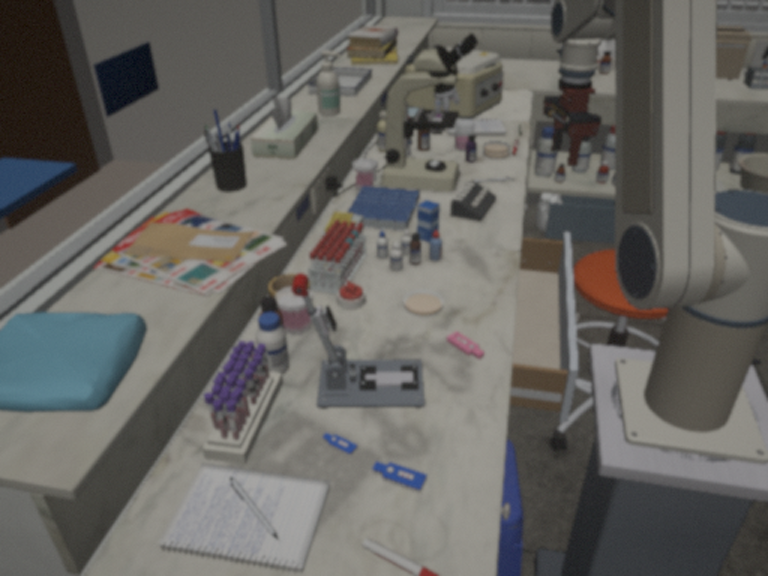

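Candidates in the scene view, in 512x384 pixels: large blue cassette (204,320), small blue one (184,288) and pink one (307,249). By the description it is the large blue one. I'll check that in a crop and locate everything.

Run:
```python
from h import *
np.set_printoptions(precision=1,suppress=True)
d=shot("scene");s=shot("side")
a=d["image"][270:345,160:230];b=s["image"][230:345,190:310]
a=cv2.resize(a,(420,450),interpolation=cv2.INTER_CUBIC);b=cv2.resize(b,(480,450)[:2],interpolation=cv2.INTER_CUBIC)
cv2.imwrite("pics/crop1.png",cv2.resize(np.hstack([a,b]),(780,390))[...,::-1])
for nm,x in(("scene",d),("side",s)):
    H,W=x["range_z"].shape
    vv,uu=np.mgrid[0:H,0:W]
    C=x["camT"];F=f(x)
    z=x["range_z"];P=np.stack([(uu-x["cx"])/F*z,-(vv-x["cy"])/F*z,-z],-1)@C[:3,:3].T+C[:3,3]
    hsv=cv2.cvtColor(x["image"],cv2.COLOR_RGB2HSV)
    m=((hsv[...,0]>100)&(hsv[...,0]<130)&(hsv[...,1]>150)&(hsv[...,2]>60)&(z>0)&(P[...,2]>-5)&(P[...,2]<25)&(P[...,0]>300)).astype(np.uint8)
    n,l,st,_=cv2.connectedComponentsWithStats(m)
    for i in range(1,n):
        if st[i,4]>30:
            q=P[l==i]; c,ev=cv2.PCACompute(q[:,:2].astype(np.float32),None)
            pr=(q[:,:2]-c)@ev.T
            print(nm,"blue",st[i],q.mean(0),"dir",ev[0],np.ptp(pr,axis=0))
    red=((hsv[...,0]<6)|(hsv[...,0]>174))&(hsv[...,1]>150)&(z>0)&(P[...,0]>300)&(P[...,2]>150)&(P[...,2]<300)
    q=P[red];print("knob",len(q),np.median(q,0))
    for t in("petri","timer"):
        r=recognise(x,t)[0]["xy"];print(t,pt(x,r[0]*512,r[1]*384))
    g=(P[...,2]>9)&(P[...,2]<17)&(hsv[...,1]<60)&(z>0)&(P[...,0]>400)&(P[...,0]<1000)&(abs(P[...,1])<400)
    n,l,st,_=cv2.connectedComponentsWithStats(g.astype(np.uint8))
    for i in range(1,n):
        if st[i,4]>300:
            q=P[l==i];print("plate",st[i],cv2.minAreaRect(q[:,:2].astype(np.float32)))
```

```text
scene blue [176 280  15  16  76] [565.4 213.2   9.1] dir [ 0.9 -0.3] [55.2 20.5]
scene blue [190 308   9  11  40] [489.3 253.1  12.2] dir [ 0.7 -0.7] [29.8 17.4]
knob 117 [656.2  86.3 230.7]
petri [ 494.3 -221.9   15.8]
timer [ 659.5 -180.3   21.4]
plate [ 186  237   84   44 1239] ((551.7555541992188, 57.92522430419922), (192.41806030273438, 126.86944580078125), 12.753353118896484)
plate [  65  274   93   68 2964] ((664.922119140625, 347.728515625), (213.92076110839844, 105.10768127441406), 0.17649410665035248)
side blue [250 310  32  15  92] [453.5 263.4   9.9] dir [ 1.  -0.2] [76.6 24.5]
knob 74 [660.6  87.  232.1]
petri [ 498.4 -200.6   12.2]
timer [ 650.7 -174.    31.2]
plate [269 193  27  16 341] ((498.34637451171875, -218.64190673828125), (86.12970733642578, 89.07012939453125), 3.728320360183716)
plate [ 211  240   72   32 1270] ((550.6851806640625, 60.483009338378906), (191.8845672607422, 127.16681671142578), 11.987247467041016)
plate [ 116  309  104   52 2999] ((663.2896118164062, 350.61383056640625), (210.69744873046875, 105.66759490966797), 2.022090196609497)
```

View pics/crop1.png

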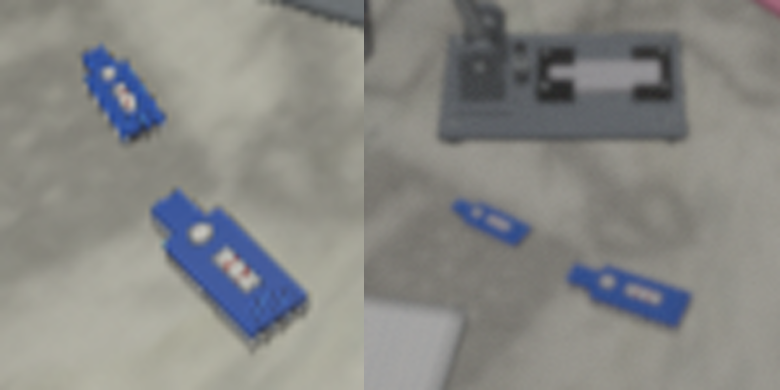

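The crop confirms it: the lower, larger blue cassette has its nose pointing away from the robot. Next I raise the arm and swing over.

```bash
python3 -m handwheel '[{"tz":-0.05},{"tz":-0.05},{"tx":0.0456,"ty":-0.04},{"tx":0.0456,"ty":-0.04},{"tx":0.0456,"ty":-0.04},{"tx":0.0456,"ty":-0.04},{"tx":0.0456,"ty":-0.04},{"tx":0.0456,"ty":-0.04}]'
python3 -m handwheel '[{"tx":0.0456,"ty":-0.04},{"tx":0.0456,"ty":-0.04},{"tx":0.021,"ty":-0.055},{"tx":0.021,"ty":-0.055},{"tx":0.021,"ty":-0.055},{"tx":0.021,"ty":-0.055},{"tx":0.021,"ty":-0.055},{"tx":0.021,"ty":-0.055}]'
```

```text
$[0]: bad value
$[0]: bad value
```

```bash
python3 -m handwheel '[{"gripper":0,"tx":0,"ty":0,"tz":-0.05,"rx":0,"ry":0,"rz":0}]'; python3 -m handwheel --help | head -30
```

```text
t: 1.62
ee_pos: [227.3, -581.1, 451.3]
orientation: [-3.079, -0.581, 0.002]
ft_force: [0.9, 0.4, 0.1]
width: 87.7invalid input: not JSON, or not a number
```

```bash
python3 -m handwheel '[{"gripper":0,"tx":0,"ty":0,"tz":-0.05,"rx":0,"ry":0,"rz":0},{"gripper":0,"tx":0.0456,"ty":-0.04,"tz":0,"rx":0,"ry":0,"rz":0},{"gripper":0,"tx":0.0456,"ty":-0.04,"tz":0,"rx":0,"ry":0,"rz":0},{"gripper":0,"tx":0.0456,"ty":-0.04,"tz":0,"rx":0,"ry":0,"rz":0},{"gripper":0,"tx":0.0456,"ty":-0.04,"tz":0,"rx":0,"ry":0,"rz":0},{"gripper":0,"tx":0.0456,"ty":-0.04,"tz":0,"rx":0,"ry":0,"rz":0},{"gripper":0,"tx":0.0456,"ty":-0.04,"tz":0,"rx":0,"ry":0,"rz":0},{"gripper":0,"tx":0.0456,"ty":-0.04,"tz":0,"rx":0,"ry":0,"rz":0}]'
python3 -m handwheel '[{"gripper":0,"tx":0.0456,"ty":-0.04,"tz":0,"rx":0,"ry":0,"rz":0},{"gripper":0,"tx":0.021,"ty":-0.055,"tz":0,"rx":0,"ry":0,"rz":0},{"gripper":0,"tx":0.021,"ty":-0.055,"tz":0,"rx":0,"ry":0,"rz":0},{"gripper":0,"tx":0.021,"ty":-0.055,"tz":0,"rx":0,"ry":0,"rz":0},{"gripper":0,"tx":0.021,"ty":-0.055,"tz":0,"rx":0,"ry":0,"rz":0},{"gripper":0,"tx":0.021,"ty":-0.055,"tz":0,"rx":0,"ry":0,"rz":0},{"gripper":0,"tx":0.021,"ty":-0.055,"tz":0,"rx":0,"ry":0,"rz":0}]'
```

```text
t: 2.62
ee_pos: [423.5, -203.2, 505.0]
orientation: [3.087, 0.582, 0.001]
ft_force: [1.0, -1.2, -0.1]
width: 87.9
t: 3.5
ee_pos: [447.6, 204.0, 505.0]
orientation: [-3.087, -0.582, -0.001]
ft_force: [1.7, 0.1, -1.2]
width: 88.0
```

Run:
```python
from h import *
np.set_printoptions(precision=2,suppress=True)
print(ctrl.get_obs()["qpos"])
d=shot("wrist");save(d,"w1.png",k=1.5)
```

```text
[ 0.4   0.11  1.81 -0.    1.22  1.6 ]
```

View pics/w1.png

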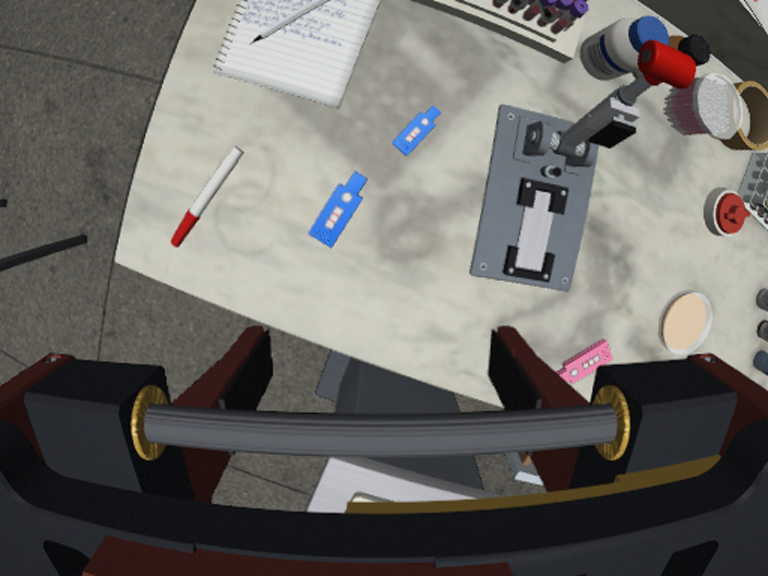

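The view shows the large blue cassette at about (338,209) in the displayed picture, with its nose up-right. The small decoy is at (417,130) and the pocket at (536,230). I'll measure both.

```bash
cat > m.py <<'E'
from h import *
np.set_printoptions(precision=2,suppress=True)
def cass(d,ztop=12.0,near=None,fish=True):
    im=cv2.resize(d["image"],None,fx=1,fy=1)
    hsv=cv2.cvtColor(im,cv2.COLOR_RGB2HSV)
    m=((hsv[...,0]>98)&(hsv[...,0]<132)&(hsv[...,1]>110)&(hsv[...,2]>70)).astype(np.uint8)
    m=cv2.morphologyEx(m,cv2.MORPH_CLOSE,np.ones((3,3)))
    cs,_=cv2.findContours(m,cv2.RETR_EXTERNAL,cv2.CHAIN_APPROX_NONE)
    out=[]
    for c in cs:
        if cv2.contourArea(c)<60: continue
        q=np.array([pt(d,p[0],p[1],fish,z=ztop)[:2] for p in c[:,0]])
        if near is not None and np.linalg.norm(q.mean(0)-near)>80: continue
        # refine: match template polygon by optimisation of area overlap using moments via fit of contour to polygon
        out.append((cv2.contourArea(c),q))
    return out
TP=np.array([[-42,-15],[22,-15],[22,-8],[42,-8],[42,8],[22,8],[22,15],[-42,15]],float)
def fit(q,x0,poly=TP,shrink=0.0):
    from scipy.optimize import least_squares
    P=poly.copy()
    def seg(p,a,b):
        t=np.clip(((p-a)@(b-a))/((b-a)@(b-a)),0,1)[:,None]; return np.linalg.norm(p-(a+t*(b-a)),axis=1)
    def res(x):
        c,s=np.cos(x[2]),np.sin(x[2]); l=(q-x[:2])@np.array([[c,-s],[s,c]])
        dd=np.min([seg(l,P[i],P[(i+1)%len(P)]) for i in range(len(P))],0); return dd
    best=min((least_squares(res,[x0[0],x0[1],a],loss="soft_l1",x_scale=[1,1,.02]) for a in x0[2]),key=lambda r:r.cost)
    return best.x,np.sqrt(np.mean(res(best.x)**2))
E
python3 - <<'E'
from m import *
d=shot("wrist")
for a,q in cass(d):
    print(a,q.mean(0),cv2.minAreaRect(q.astype(np.float32)))
    if abs(cv2.contourArea(q.astype(np.float32))-2240)<600: x,r=fit(q,(*q.mean(0),np.arange(-3,3,.5)));print("fit",x,np.degrees(x[2]),r)
# press plate at z=14 by color
C=pt(d,536/1.5,230/1.5,True);print("pocket pt",C)
for u,v in((338,209),(417,130),(500,100),(520,110)): print(pt(d,u/1.5,v/1.5,True))
cr=d["image"][60:205,300:410];cv2.imwrite("pics/nestcrop.png",cv2.resize(cr,None,fx=4,fy=4,interpolation=cv2.INTER_CUBIC)[...,::-1])
E
```

```text
787.0 [460.02 255.97] ((461.33544921875, 255.67889404296875), (29.48409080505371, 83.50115203857422), 78.62925720214844)
fit [461.49 255.59  -0.2 ] -11.380170198229836 0.9871223448820005
409.0 [568.77 210.32] ((570.0347900390625, 209.81134033203125), (21.319374084472656, 59.4174919128418), 69.60047912597656)
276.0 [813.66  -6.76] ((814.6495971679688, -6.350885391235352), (36.62520980834961, 50.131412506103516), 36.37666320800781)
114.0 [785.79 106.74] ((784.53955078125, 108.06038665771484), (18.63468360900879, 51.73190689086914), 16.112348556518555)
pocket pt [520.27  56.18  19.84]
[459.11 263.27  12.98]
[568.11 216.67  10.86]
[638.62 144.49  -1.29]
[634.55 122.62  12.68]
```

View pics/nestcrop.png

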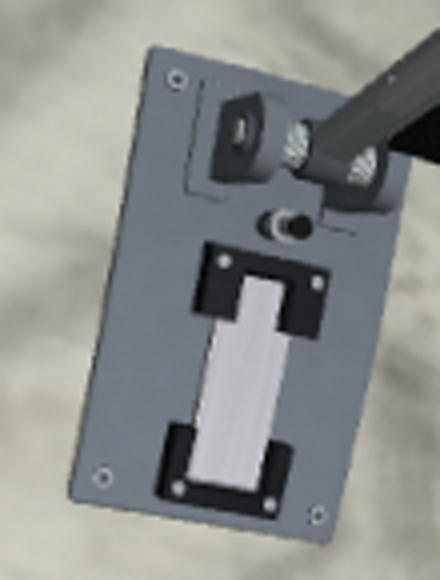

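```bash
python3 -m handwheel '[{"gripper":0,"tx":0,"ty":0,"tz":0,"rx":0,"ry":0,"rz":8.2},{"gripper":0,"tx":0,"ty":0,"tz":0,"rx":0,"ry":0,"rz":8.2},{"gripper":0,"tx":0,"ty":0,"tz":0,"rx":0,"ry":0,"rz":8.2},{"gripper":0,"tx":0,"ty":0,"tz":0,"rx":0,"ry":0,"rz":8.2},{"gripper":0,"tx":0.0034,"ty":-0.0533,"tz":0.02,"rx":0,"ry":0,"rz":0},{"gripper":0,"tx":0,"ty":0,"tz":0.05,"rx":0,"ry":0,"rz":0},{"gripper":0,"tx":0,"ty":0,"tz":0.05,"rx":0,"ry":0,"rz":0},{"gripper":0,"tx":0,"ty":0,"tz":0.05,"rx":0,"ry":0,"rz":0}]'
python3 -m handwheel '[{"gripper":0,"tx":0,"ty":0,"tz":0,"rx":0,"ry":0,"rz":0}]'
python3 - <<'E'
from m import *
T=tool();print(T[:3,3],np.degrees(np.arctan2(T[1,0],T[0,0])),ctrl.get_obs()["qpos"])
d=shot("wrist");save(d,"w2.png",k=1.5)
for a,q in cass(d):
    if abs(cv2.contourArea(q.astype(np.float32))-2240)<600:
        x,r=fit(q,(*q.mean(0),np.arange(-3,3,.5)));print("fit",x,np.degrees(x[2]),r)
        dl=np.array([x[0],x[1],0])-T[:3,3];print("tool delta",T[:3,:3].T@dl)
E
```

```text
t: 4.6
ee_pos: [462.0, 253.0, 333.5]
orientation: [-3.126, 0.313, -0.001]
ft_force: [0.5, -0.3, -0.1]
width: 87.6
t: 4.72
ee_pos: [460.8, 252.3, 331.7]
orientation: [3.121, -0.313, -0.01]
ft_force: [0.1, 0.2, 0.2]
width: 87.6
[460.78 252.35 331.74] -11.469119338918123 [ 0.48  0.38  1.9  -0.    0.87  2.25]
fit [461.08 255.78  -0.2 ] -11.17409026139317 0.7670236628973555
tool delta [  1.62  -5.11 331.72]
```

View pics/w2.png

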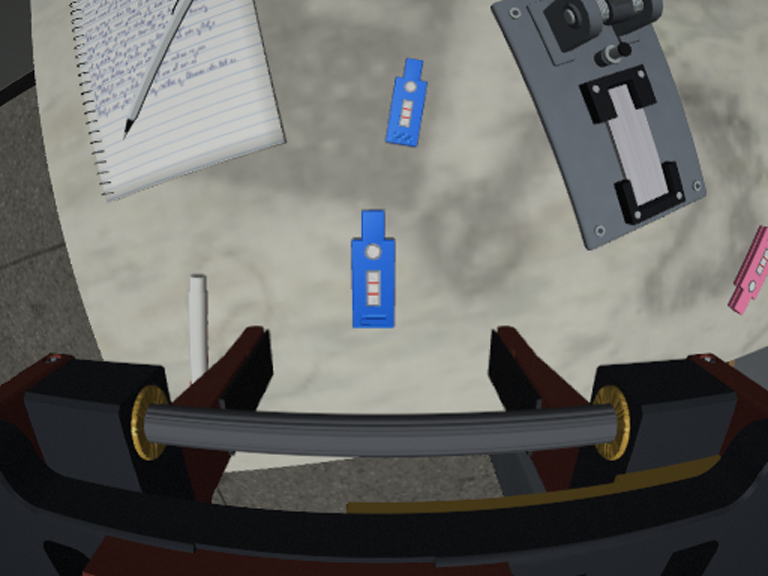

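```bash
python3 -m handwheel '[{"gripper":0,"tx":-0.0004,"ty":-0.0034,"tz":0.045,"rx":0,"ry":0,"rz":0},{"gripper":0,"tx":0,"ty":0,"tz":0.045,"rx":0,"ry":0,"rz":0},{"gripper":0,"tx":0,"ty":0,"tz":0.035,"rx":0,"ry":0,"rz":0},{"gripper":0,"tx":0,"ty":0,"tz":0,"rx":0,"ry":0,"rz":0},{"gripper":0,"tx":0,"ty":0,"tz":0,"rx":0,"ry":0,"rz":0}]'
python3 - <<'E'
from m import *
T=tool();print(T[:3,3],np.degrees(np.arctan2(T[1,0],T[0,0])),ctrl.get_obs()["qpos"])
d=shot("wrist");save(d,"w3.png",k=1.5)
for a,q in cass(d):
    if abs(cv2.contourArea(q.astype(np.float32))-2240)<600:
        x,r=fit(q,(*q.mean(0),np.arange(-3,3,.5)));print("fit",x,np.degrees(x[2]),r)
E
```

```text
t: 5.4
ee_pos: [463.5, 257.5, 212.1]
orientation: [-3.124, 0.313, -0.005]
ft_force: [-0.2, 0.6, 0.1]
width: 88.1
[463.47 257.53 212.07] -11.451407238959694 [ 0.48  0.59  1.94 -0.    0.61  2.26]
fit [462.34 255.51  -0.2 ] -11.349751330879707 1.392129437942361
```

View pics/w3.png

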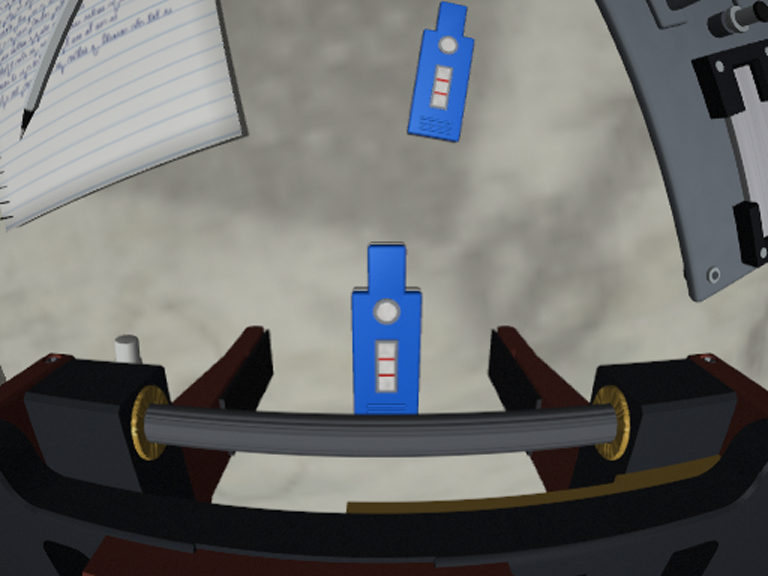

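```bash
python3 -m handwheel '[{"gripper":0,"tx":-0.0015,"ty":0.001,"tz":0.014,"rx":0,"ry":0,"rz":0},{"gripper":0,"tx":0,"ty":0,"tz":0.012,"rx":0,"ry":0,"rz":0},{"gripper":0,"tx":0,"ty":0,"tz":0,"rx":0,"ry":0,"rz":0},{"gripper":0.4,"tx":0,"ty":0,"tz":0,"rx":0,"ry":0,"rz":0},{"gripper":0.9,"tx":0,"ty":0,"tz":0,"rx":0,"ry":0,"rz":0},{"gripper":0.9,"tx":0,"ty":0,"tz":0,"rx":0,"ry":0,"rz":0},{"gripper":0.9,"tx":0,"ty":0,"tz":0,"rx":0,"ry":0,"rz":0},{"gripper":0.9,"tx":0,"ty":0,"tz":0,"rx":0,"ry":0,"rz":0}]'
python3 -m handwheel '[{"gripper":0.9,"tx":0,"ty":0,"tz":0,"rx":0,"ry":0,"rz":0},{"gripper":0.9,"tx":0,"ty":0,"tz":0,"rx":0,"ry":0,"rz":0}]'
```

```text
t: 6.45
ee_pos: [460.5, 256.4, 183.7]
orientation: [-3.126, 0.313, -0.0]
ft_force: [-0.1, 0.4, 0.3]
width: 41.5
t: 6.7
ee_pos: [460.5, 256.4, 183.7]
orientation: [-3.126, 0.313, -0.0]
ft_force: [0.2, -0.0, -0.1]
width: 29.8
```

Gripped at 29.8 mm. I'll lift it and check the pose in hand.

```bash
python3 -m handwheel '[{"gripper":0.9,"tx":0,"ty":0,"tz":-0.02,"rx":0,"ry":0,"rz":0},{"gripper":0.9,"tx":0,"ty":0,"tz":-0.04,"rx":0,"ry":0,"rz":0},{"gripper":0.9,"tx":0,"ty":0,"tz":-0.05,"rx":0,"ry":0,"rz":0},{"gripper":0.9,"tx":0,"ty":0,"tz":-0.04,"rx":0,"ry":0,"rz":0},{"gripper":0.9,"tx":0,"ty":0,"tz":0,"rx":0,"ry":0,"rz":0},{"gripper":0.9,"tx":0,"ty":0,"tz":0,"rx":0,"ry":0,"rz":0}]'
python3 - <<'E'
from m import *
T=tool();print(T[:3,3],np.degrees(np.arctan2(T[1,0],T[0,0])))
d=shot("wrist");save(d,"w4.png",k=1.5)
save(shot("side"),"s4.png",crop=(180,150,330,340),k=3)
E
```

```text
t: 7.45
ee_pos: [460.1, 256.1, 333.1]
orientation: [3.125, -0.313, -0.001]
ft_force: [-0.2, -0.2, -0.2]
width: 29.8
[460.1  256.12 333.08] -11.442791296515916
```

View pics/w4.png

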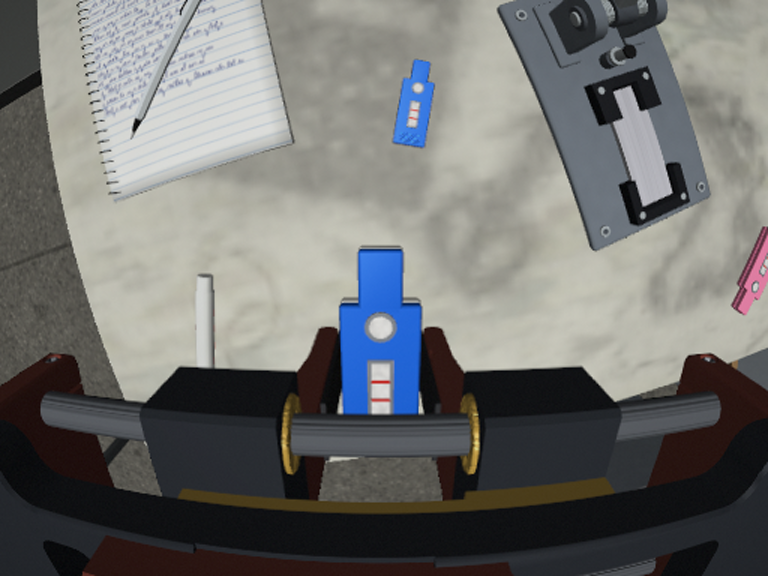

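View pics/s4.png

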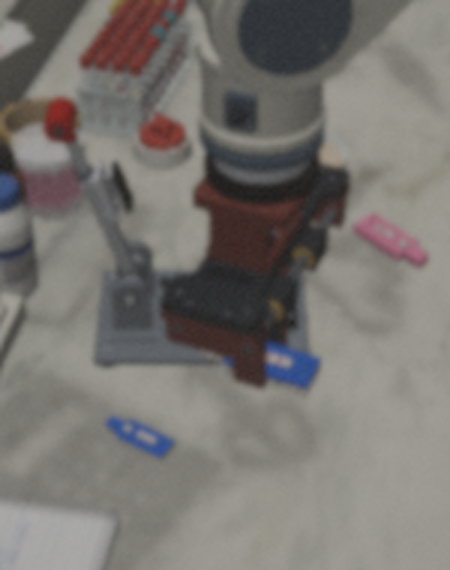

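```bash
python3 -m handwheel '[{"gripper":0.9,"tx":0,"ty":0,"tz":0,"rx":0,"ry":0,"rz":-7.9},{"gripper":0.9,"tx":0,"ty":0,"tz":0,"rx":0,"ry":0,"rz":-7.9},{"gripper":0.9,"tx":0,"ty":0,"tz":0,"rx":0,"ry":0,"rz":-8},{"gripper":0.9,"tx":-0.0217,"ty":0.053,"tz":0,"rx":0,"ry":0,"rz":0},{"gripper":0.9,"tx":-0.0217,"ty":0.053,"tz":0,"rx":0,"ry":0,"rz":0},{"gripper":0.9,"tx":-0.0217,"ty":0.053,"tz":0,"rx":0,"ry":0,"rz":0},{"gripper":0.9,"tx":-0.0217,"ty":0.053,"tz":0,"rx":0,"ry":0,"rz":0},{"gripper":0.9,"tx":0,"ty":0,"tz":0,"rx":0,"ry":0,"rz":0}]'
python3 -m handwheel '[{"gripper":0.9,"tx":0,"ty":0,"tz":0,"rx":0,"ry":0,"rz":0}]'
python3 - <<'E'
from m import *
import pickle
T=tool();print(T,np.degrees(np.arctan2(T[1,0],T[0,0])))
d=shot("wrist");save(d,"w5.png",k=1.5);pickle.dump(d,open("w5.pkl","wb"))
save(d,"w5c.png",crop=(170,40,350,300),k=3)
E
```

```text
t: 8.55
ee_pos: [419.9, 27.9, 332.5]
orientation: [3.124, 0.33, -0.006]
ft_force: [0.4, 0.3, -0.2]
width: 29.7
t: 8.68
ee_pos: [421.2, 30.7, 333.0]
orientation: [-3.123, -0.336, 0.002]
ft_force: [0.7, 0.5, -0.2]
width: 29.9
[[  0.98   0.21  -0.   421.15]
 [  0.21  -0.98   0.    30.69]
 [ -0.    -0.    -1.   332.99]
 [  0.     0.     0.     1.  ]] 12.290290593208331
```

View pics/w5.png

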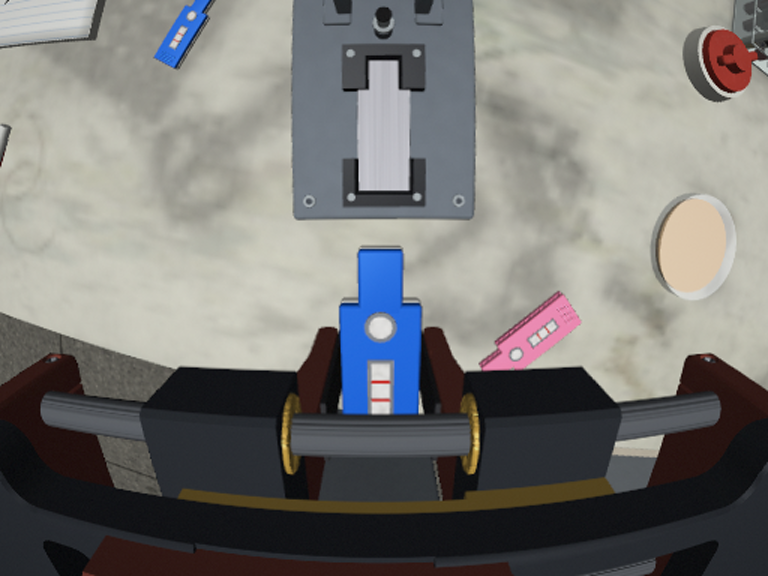

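Run:
```python
from m import *
import pickle
d=pickle.load(open("w5.pkl","rb"))
save(d,"w5d.png",crop=(175,30,375,180),k=4)
save(d,"w5e.png",crop=(200,140,310,290),k=4)
```

```text
(no output)
```

View pics/w5d.png

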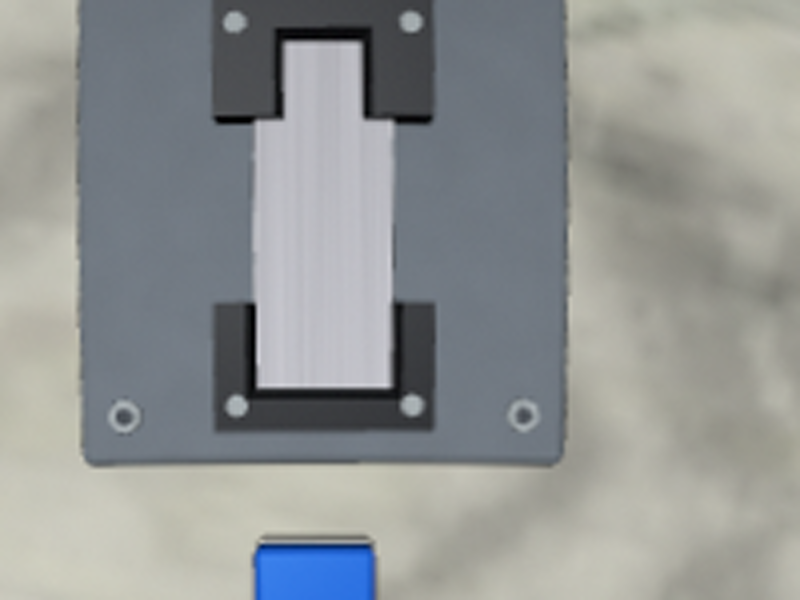

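View pics/w5e.png

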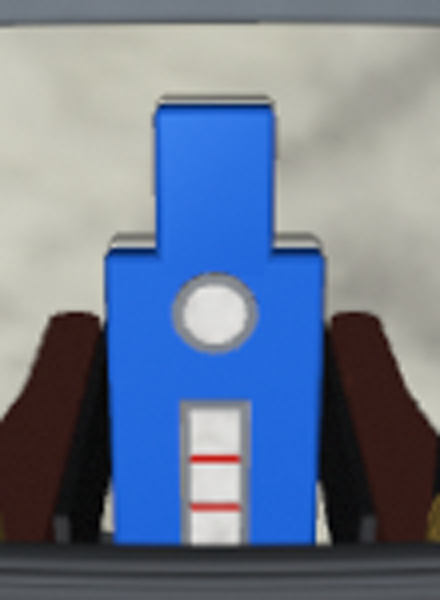

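```bash
cat > rel.py <<'E'
from m import *
import pickle
d=pickle.load(open("w5.pkl","rb"))
T=np.array(d["T_tool_cam"]); 
def tp(u,v,depth): # tool-frame point on plane tool-z=depth
    w=T[:3,:3]@ray(d,u,v,True); return (T[:3,3]+w*(depth-T[2,3])/w[2])[:2]
D=lambda x,y:(175+(x+.5)/4-.5,30+(y+.5)/4-.5)
E_=lambda x,y:(200+(x+.5)/4-.5,140+(y+.5)/4-.5)
zt=333.
print("T",T)
print("floor far",tp(*D(323,40),zt-20),"near",tp(*D(324,388),zt-20))
for y,a,b in((80,282,364),(210,253.5,394.5),(320,255,394),(380,256,393)):
    print("floor y",tp(*D(a,y),zt-20),tp(*D(b,y),zt-20))
print("plate near",tp(*D(324,461),zt-14)); print("plate sides",tp(*D(79,200),zt-14),tp(*D(567,200),zt-14),tp(*D(85,420),zt-14),tp(*D(564,420),zt-14))
print("screw tops",[tp(*D(*p),zt-27) for p in((235,22),(411,22),(236,405),(411,405))])
print("nose",tp(*E_(215,106),171.7))
for y,a,b in((170,156,273),(260,106,324),(400,110,319)): print(tp(*E_(a,y),171.7),tp(*E_(b,y),171.7))
print("shoulder",tp(*E_(130,252),171.7),tp(*E_(300,252),171.7))
E
python3 rel.py
```

```text
T [[ 0.    0.97  0.26 69.39]
 [ 1.   -0.   -0.   -0.31]
 [-0.    0.26 -0.97 19.74]
 [ 0.    0.    0.    1.  ]]
floor far [144.47   1.81] near [57.07  2.13]
floor y [134.07  -8.15] [134.13  11.79]
floor y [101.17 -15.03] [101.26  19.2 ]
floor y [ 73.9  -14.71] [73.97 19.18]
floor y [ 59.08 -14.52] [59.15 19.04]
plate near [38.34  2.21]
plate sides [105.71 -59.24] [106.02  63.17] [ 49.41 -58.42] [49.63 63.27]
screw tops [array([147.52, -19.22]), array([147.66,  22.77]), array([ 53.33, -19.02]), array([53.4 , 22.96])]
nose [42.54 -0.17]
[34.02 -7.91] [34.03  7.45]
[ 21.63 -14.79] [21.64 14.48]
[  1.07 -14.82] [ 1.08 14.4 ]
shoulder [ 22.76 -11.53] [22.77 11.22]
```

```bash
python3 -m handwheel '[{"gripper":0.9,"tx":0.05,"ty":0.001,"tz":0,"rx":0,"ry":0,"rz":0},{"gripper":0.9,"tx":0.05,"ty":0.0013,"tz":0.02,"rx":0,"ry":0,"rz":-0.3},{"gripper":0.9,"tx":0,"ty":0,"tz":0.04,"rx":0,"ry":0,"rz":0},{"gripper":0.9,"tx":0,"ty":0,"tz":0.038,"rx":0,"ry":0,"rz":0},{"gripper":0.9,"tx":0,"ty":0,"tz":0,"rx":0,"ry":0,"rz":0},{"gripper":0.9,"tx":0,"ty":0,"tz":0,"rx":0,"ry":0,"rz":0},{"gripper":0.9,"tx":0,"ty":0,"tz":0,"rx":0,"ry":0,"rz":0}]'
python3 - <<'E'
from m import *
import pickle
T=tool();print(T,np.degrees(np.arctan2(T[1,0],T[0,0])))
d=shot("wrist");save(d,"w6.png",k=1.5);pickle.dump(d,open("w6.pkl","wb"))
save(d,"w6c.png",crop=(170,130,340,280),k=4)
E
```

```text
t: 9.6
ee_pos: [520.0, 50.3, 237.3]
orientation: [3.122, 0.347, 0.004]
ft_force: [-0.5, -0.0, -0.5]
width: 29.6
[[  0.98   0.22   0.   519.96]
 [  0.22  -0.98   0.    50.33]
 [  0.     0.    -1.   237.25]
 [  0.     0.     0.     1.  ]] 12.69871106822161
```

View pics/w6.png

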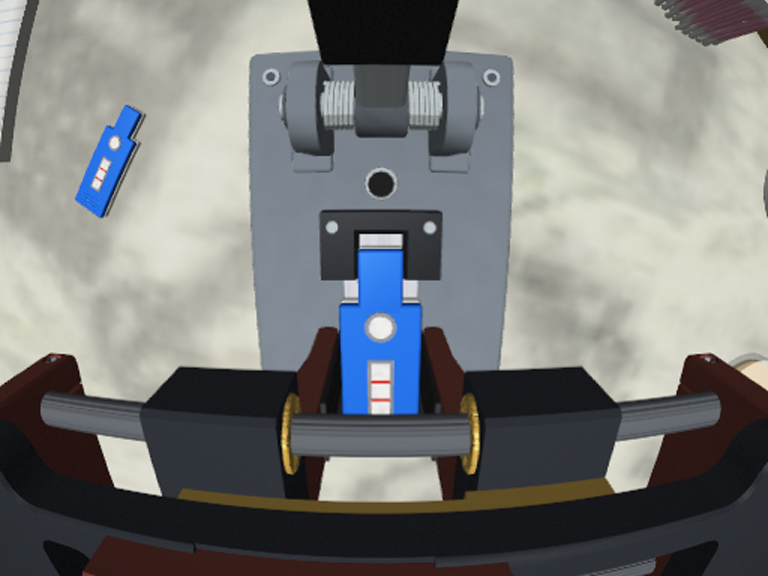

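View pics/w6c.png

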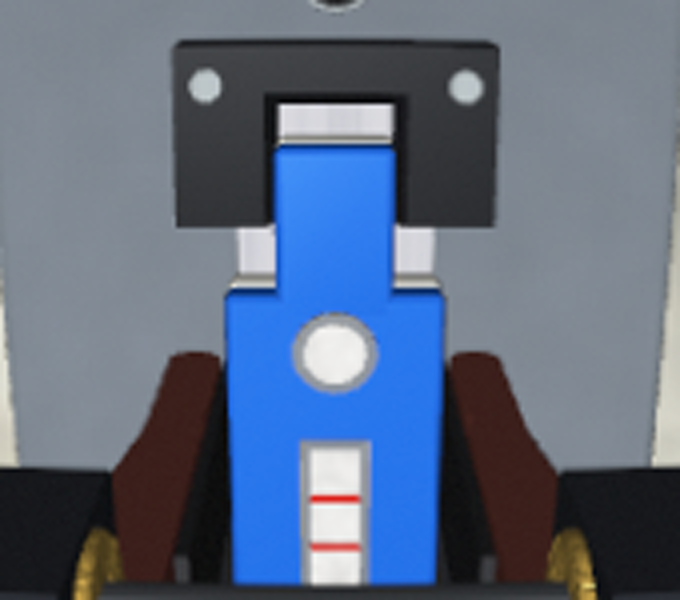

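```bash
cat > rel2.py <<'E'
from m import *
import pickle
d=pickle.load(open("w6.pkl","rb"))
T=np.array(d["T_tool_cam"]); 
def tp(u,v,depth):
    w=T[:3,:3]@ray(d,u,v,True); return (T[:3,3]+w*(depth-T[2,3])/w[2])[:2]
D=lambda x,y:(170+(x+.5)/4-.5,130+(y+.5)/4-.5)
zt=236.
print("floor far",tp(*D(335,103),zt-20), "y",tp(*D(277,120),zt-20),tp(*D(394,120),zt-20))
print("body floor",tp(*D(237,250),zt-20),tp(*D(435,250),zt-20))
print("screws",tp(*D(205,86),zt-27),tp(*D(466,86),zt-27))
print("block",tp(*D(175,220),zt-27),tp(*D(497,220),zt-27))
print("plate",tp(*D(2,250),zt-14),tp(*D(673,250),zt-14))
print("nose",tp(*D(335,146),171.7)); 
for y,a,b in((200,275,394),(300,226,444),(450,231,440)): print(tp(*D(a,y),171.7),tp(*D(b,y),171.7))
print("shoulder",tp(*D(250,292),171.7))
E
python3 rel2.py
```

```text
floor far [41.99 -0.14] y [39.14 -9.81] [39.15  9.7 ]
body floor [ 16.69 -16.91] [16.7 17. ]
screws [ 45.81 -21.02] [45.84 20.88]
block [ 23.67 -26.48] [23.71 26.55]
plate [ 15.04 -60.33] [15.11 61.07]
nose [42.54 -0.18]
[35.37 -8.03] [35.38  7.56]
[ 21.63 -14.8 ] [21.65 14.47]
[ -0.48 -14.73] [-0.46 14.59]
shoulder [ 22.76 -11.54]
```

```bash
python3 -m handwheel '[{"gripper":0.9,"tx":-0.0017,"ty":0.0002,"tz":0.01,"rx":0,"ry":0,"rz":0},{"gripper":0.9,"tx":0,"ty":0,"tz":0.01,"rx":0,"ry":0,"rz":0},{"gripper":0.9,"tx":0,"ty":0,"tz":0,"rx":0,"ry":0,"rz":0},{"gripper":0.9,"tx":0,"ty":0,"tz":0,"rx":0,"ry":0,"rz":0}]'
python3 - <<'E'
from m import *
import pickle
T=tool();print(T[:3,3],np.degrees(np.arctan2(T[1,0],T[0,0])))
d=shot("wrist");pickle.dump(d,open("w7.pkl","wb"))
save(d,"w7c.png",crop=(170,130,340,280),k=4)
E
```

```text
t: 10.15
ee_pos: [517.7, 49.2, 215.5]
orientation: [-3.122, -0.346, 0.001]
ft_force: [0.3, -0.4, -0.1]
width: 30.1
[517.66  49.23 215.46] 12.654538810165525
```

View pics/w7c.png

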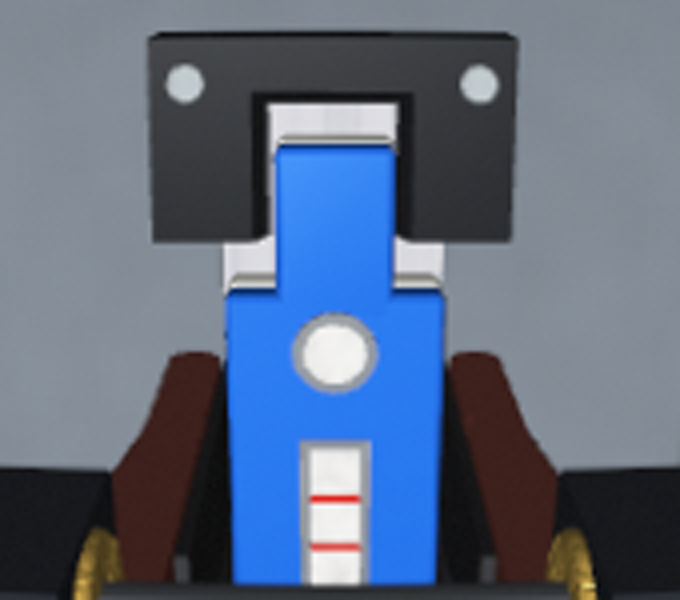

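```bash
sed -e 's/w6/w7/; s/zt=236./zt=215.5/' -e '/^print/d' -e '/^for/d' rel2.py > rel3.py
cat >> rel3.py <<'E'
print("floor far",tp(*D(335,102),zt-20), "y",tp(*D(268,115),zt-20),tp(*D(399,115),zt-20))
print("body floor",tp(*D(223,270),zt-20),tp(*D(444,270),zt-20))
print("screws",tp(*D(185,84),zt-27),tp(*D(480,84),zt-27))
print("block",tp(*D(152,230),zt-27),tp(*D(513,230),zt-27))
E
python3 rel3.py
```

```text
floor far [45.   -0.16] y [ 43.06 -10.16] [43.07  9.39]
body floor [ 19.   -17.41] [19.02 16.66]
screws [ 48.68 -21.66] [48.7 20.6]
block [ 27.11 -27.13] [27.14 26.08]
```

```bash
python3 -m handwheel '[{"gripper":0.9,"tx":0.001,"ty":-0.0003,"tz":0.003,"rx":0,"ry":0,"rz":0},{"gripper":0.9,"tx":0,"ty":0,"tz":0.003,"rx":0,"ry":0,"rz":0},{"gripper":0.9,"tx":0,"ty":0,"tz":0,"rx":0,"ry":0,"rz":0},{"gripper":0.9,"tx":0,"ty":0,"tz":0,"rx":0,"ry":0,"rz":0}]'
python3 - <<'E'
from m import *
import pickle
T=tool();print(T[:3,3],np.degrees(np.arctan2(T[1,0],T[0,0])))
d=shot("wrist");pickle.dump(d,open("w8.pkl","wb"))
save(d,"w8c.png",crop=(170,130,340,280),k=4)
E
```

```text
t: 10.7
ee_pos: [518.6, 49.8, 209.7]
orientation: [-3.122, -0.346, 0.0]
ft_force: [-0.5, -0.1, -1.0]
width: 29.5
[518.58  49.8  209.65] 12.658122348165929
```

View pics/w8c.png

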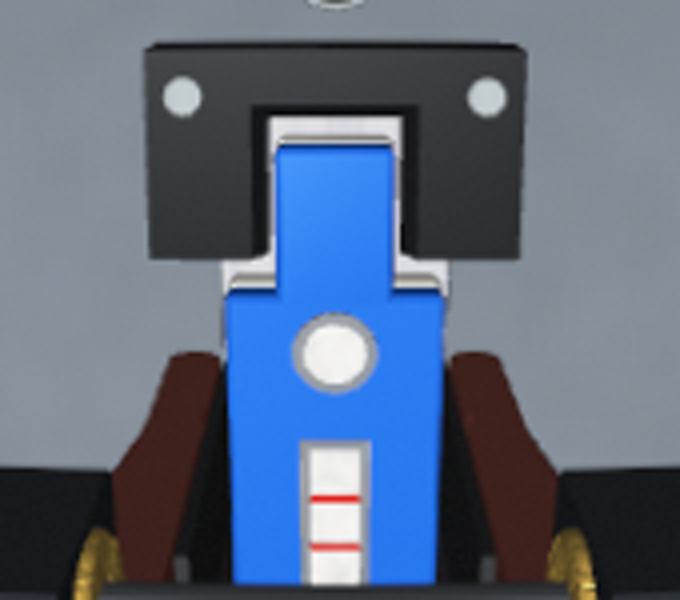

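```bash
sed -e 's/w6/w8/; s/zt=236./zt=209.7/' -e '/^print/d' -e '/^for/d' rel2.py > rel3.py
cat >> rel3.py <<'E'
print("floor far",tp(*D(335,116),zt-20), "y",tp(*D(269,130),zt-20),tp(*D(402,130),zt-20))
print("body floor",tp(*D(221,278),zt-20),tp(*D(449,278),zt-20))
print("screws",tp(*D(182,97),zt-27),tp(*D(487,97),zt-27))
E
python3 rel3.py
```

```text
floor far [43.77 -0.16] y [41.73 -9.71] [41.74  9.53]
body floor [ 19.41 -17.18] [19.43 16.89]
screws [ 47.58 -21.38] [47.61 20.9 ]
```

```bash
python3 -m handwheel '[{"gripper":0.9,"tx":0,"ty":0,"tz":0.002,"rx":0,"ry":0,"rz":0},{"gripper":0.9,"tx":0,"ty":0,"tz":0.002,"rx":0,"ry":0,"rz":0},{"gripper":0.9,"tx":0,"ty":0,"tz":0,"rx":0,"ry":0,"rz":0}]'
python3 -m handwheel '[{"gripper":0.9,"tx":0,"ty":0,"tz":0.001,"rx":0,"ry":0,"rz":0},{"gripper":0.9,"tx":0,"ty":0,"tz":0,"rx":0,"ry":0,"rz":0}]'
python3 - <<'E'
from m import *
d=shot("wrist")
save(d,"w9c.png",crop=(170,130,340,280),k=4)
E
```

```text
t: 11.12
ee_pos: [518.5, 49.8, 205.5]
orientation: [-3.122, -0.346, 0.001]
ft_force: [-1.2, -0.1, -0.0]
width: 30.1
t: 11.38
ee_pos: [518.6, 49.8, 204.6]
orientation: [-3.122, -0.346, 0.0]
ft_force: [-0.3, -0.2, -0.1]
width: 30.1
```

View pics/w9c.png

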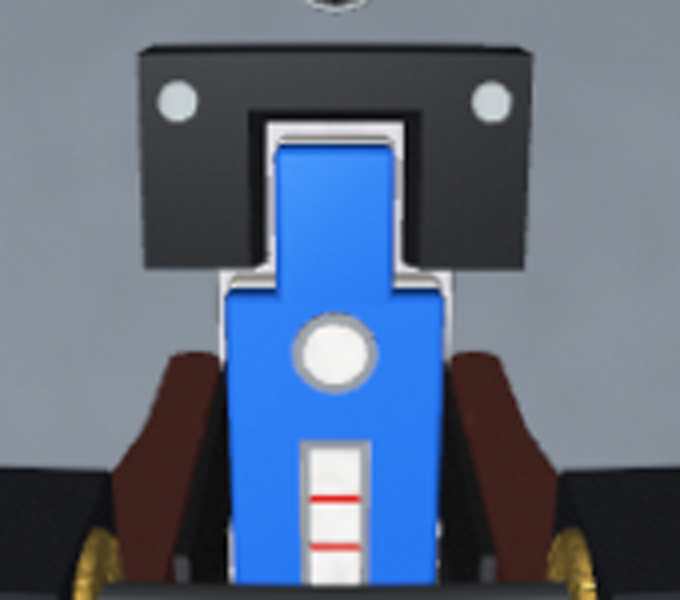

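```bash
python3 -m handwheel '[{"gripper":0.9,"tx":0,"ty":0,"tz":0.001,"rx":0,"ry":0,"rz":0},{"gripper":0.9,"tx":0,"ty":0,"tz":0,"rx":0,"ry":0,"rz":0}]'
python3 -m handwheel '[{"gripper":0.6,"tx":0,"ty":0,"tz":0,"rx":0,"ry":0,"rz":0},{"gripper":0.5,"tx":0,"ty":0,"tz":0,"rx":0,"ry":0,"rz":0},{"gripper":0.2,"tx":0,"ty":0,"tz":0,"rx":0,"ry":0,"rz":0},{"gripper":0.2,"tx":0,"ty":0,"tz":0,"rx":0,"ry":0,"rz":0},{"gripper":0.2,"tx":0,"ty":0,"tz":-0.01,"rx":0,"ry":0,"rz":0},{"gripper":0.2,"tx":0,"ty":0,"tz":-0.05,"rx":0,"ry":0,"rz":0},{"gripper":0.2,"tx":-0.02,"ty":0,"tz":-0.055,"rx":0,"ry":0,"rz":0},{"gripper":0.2,"tx":-0.04,"ty":0,"tz":-0.04,"rx":0,"ry":0,"rz":0}]'
python3 -m handwheel '[{"gripper":0.2,"tx":-0.04,"ty":0,"tz":0,"rx":0,"ry":0,"rz":0},{"gripper":0.2,"tx":0,"ty":0,"tz":0,"rx":0,"ry":0,"rz":0},{"gripper":0.2,"tx":0,"ty":0,"tz":0,"rx":0,"ry":0,"rz":0}]'
python3 - <<'E'
from m import *
import pickle
T=tool();print(T[:3,3],np.degrees(np.arctan2(T[1,0],T[0,0])))
d=shot("wrist");pickle.dump(d,open("w10.pkl","wb"))
save(d,"w10.png",k=1.5);save(d,"w10c.png",crop=(190,40,320,180),k=4)
E
```

```text
t: 11.68
ee_pos: [518.6, 49.8, 203.7]
orientation: [3.122, 0.346, 0.0]
ft_force: [-0.9, -0.0, -0.0]
width: 29.6
t: 12.68
ee_pos: [460.5, 36.7, 361.5]
orientation: [3.122, 0.347, 0.006]
ft_force: [1.0, -0.2, 0.7]
width: 70.1
t: 13.05
ee_pos: [421.7, 27.9, 359.3]
orientation: [3.122, 0.346, 0.003]
ft_force: [-0.5, 0.0, -0.5]
width: 70.3
[421.69  27.92 359.3 ] 12.64890895076567
```

View pics/w10.png

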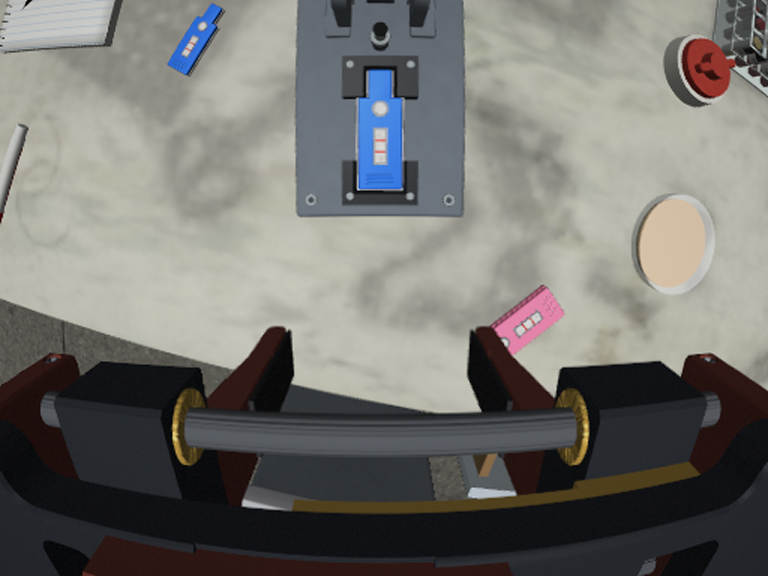

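View pics/w10c.png

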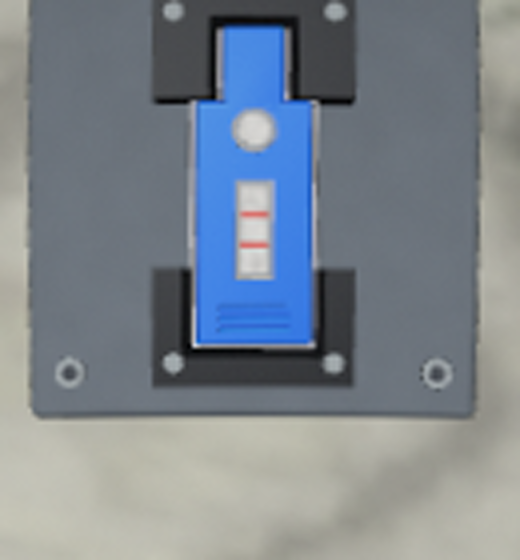

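Cassette is seated: nose up at (378,70), body centred between the walls with even gaps. Next is the knob; I stop short of it and look.

```bash
python3 -m handwheel '[{"gripper":0.1,"tx":0,"ty":0,"tz":-0.05,"rx":0,"ry":0,"rz":0},{"gripper":0.1,"tx":0,"ty":0,"tz":-0.05,"rx":0,"ry":0,"rz":0},{"gripper":0.1,"tx":0.045,"ty":0,"tz":0,"rx":0,"ry":0,"rz":0},{"gripper":0.1,"tx":0.045,"ty":0,"tz":0,"rx":0,"ry":0,"rz":0},{"gripper":0.1,"tx":0.045,"ty":0,"tz":0,"rx":0,"ry":0,"rz":0},{"gripper":0.1,"tx":0.045,"ty":0,"tz":0,"rx":0,"ry":0,"rz":0},{"gripper":0.1,"tx":0,"ty":0,"tz":0,"rx":0,"ry":0,"rz":0},{"gripper":0.1,"tx":0,"ty":0,"tz":0,"rx":0,"ry":0,"rz":0}]'
python3 - <<'E'
from m import *
import pickle
T=tool();print(T[:3,3],np.degrees(np.arctan2(T[1,0],T[0,0])))
d=shot("wrist");pickle.dump(d,open("w11.pkl","wb"))
save(d,"w11.png",k=1.5)
Tc=np.array(d["T_tool_cam"])
hsv=cv2.cvtColor(d["image"],cv2.COLOR_RGB2HSV)
m=(((hsv[...,0]<6)|(hsv[...,0]>174))&(hsv[...,1]>170)&(hsv[...,2]>80)).astype(np.uint8)
n,l,st,c=cv2.connectedComponentsWithStats(m)
for i in range(1,n):
    if st[i,4]>100:
        v,u=np.nonzero(l==i); z=d["range_z"][v,u]
        P=np.array([ray(d,a,b,True)*k for a,b,k in zip(u,v,z)])@Tc[:3,:3].T+Tc[:3,3]
        print(st[i],c[i],np.median(P,0),np.percentile(P,2,axis=0),np.percentile(P,98,axis=0))
E
```

```text
t: 14.1
ee_pos: [596.6, 67.4, 457.7]
orientation: [3.122, 0.347, -0.003]
ft_force: [-0.1, -0.0, -0.0]
width: 79.3
[596.57  67.44 457.65] 12.674705000475043
[ 229   99   51   35 1742] [253.97 116.22] [ 68.14   0.26 221.8 ] [ 56.29 -16.07 219.34] [ 79.41  16.6  229.36]
[415 150  29  33 662] [428.16 165.71] [  5.25 270.9  425.92] [-20.15 251.94 411.7 ] [ 26.15 296.44 430.7 ]
[471 151  31  22 198] [485.43 161.57] [ 24.17 341.2  365.  ] [ 10.18 313.78 362.94] [ 36.58 381.2  372.58]
```

View pics/w11.png

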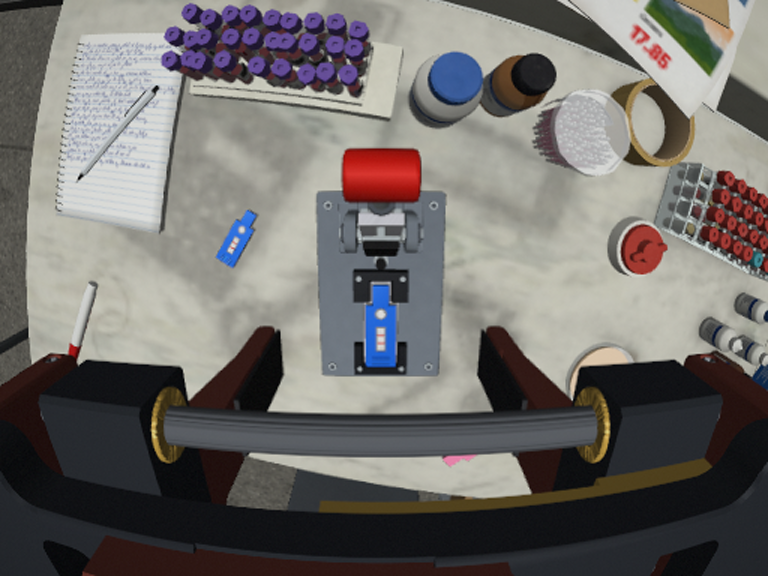

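```bash
python3 -m handwheel '[{"gripper":0.1,"tx":0.04,"ty":0,"tz":0,"rx":0,"ry":0,"rz":0},{"gripper":0.1,"tx":0.028,"ty":0.0002,"tz":0,"rx":0,"ry":0,"rz":0},{"gripper":0.1,"tx":0,"ty":0,"tz":0.035,"rx":0,"ry":0,"rz":0},{"gripper":0.1,"tx":0,"ty":0,"tz":0.035,"rx":0,"ry":0,"rz":0},{"gripper":0.1,"tx":0,"ty":0,"tz":0,"rx":0,"ry":0,"rz":0},{"gripper":0.1,"tx":0,"ty":0,"tz":0,"rx":0,"ry":0,"rz":0}]'
python3 -m handwheel '[{"gripper":0.8,"tx":0,"ty":0,"tz":0,"rx":0,"ry":0,"rz":0},{"gripper":0.8,"tx":0,"ty":0,"tz":0,"rx":0,"ry":0,"rz":0},{"gripper":0.8,"tx":0,"ty":0,"tz":0,"rx":0,"ry":0,"rz":0},{"gripper":0.8,"tx":0,"ty":0,"tz":0,"rx":0,"ry":0,"rz":0},{"gripper":0.8,"tx":0,"ty":0,"tz":0,"rx":0,"ry":0,"rz":0},{"gripper":0.8,"tx":0,"ty":0,"tz":0,"rx":0,"ry":0,"rz":0}]'
python3 - <<'E'
from m import *
T=tool();print(T[:3,3]);d=shot("wrist");save(d,"w12.png",k=1.5);save(shot("side"),"s12.png",crop=(150,100,350,340),k=2.5)
E
```

```text
t: 14.9
ee_pos: [663.1, 81.9, 390.2]
orientation: [-3.122, -0.346, -0.002]
ft_force: [0.3, -0.9, 1.5]
width: 79.1
t: 15.65
ee_pos: [663.1, 82.0, 388.7]
orientation: [3.122, 0.346, -0.0]
ft_force: [-0.1, -0.8, 0.1]
width: 35.8
[663.06  82.   388.7 ]
```

View pics/w12.png

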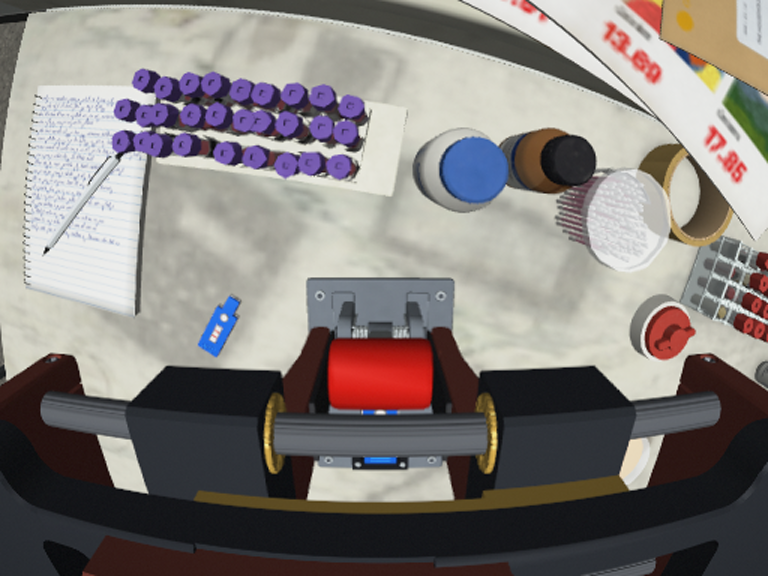

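View pics/s12.png

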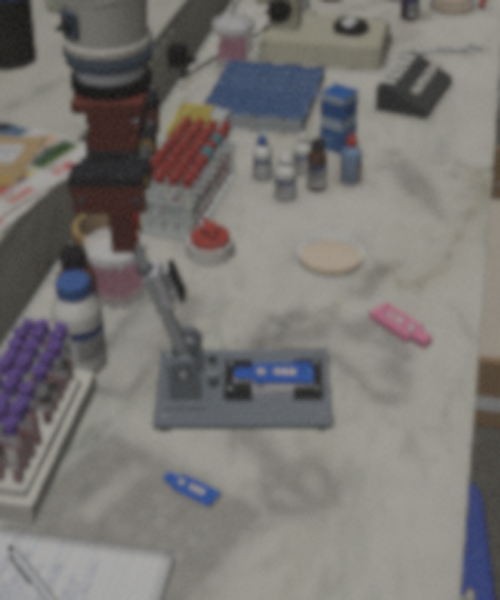

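```bash
python3 -c "
import numpy as np
a=np.radians(np.linspace(17,-90,17));x=175*np.sin(a);z=175*np.cos(a)
for i in range(16):print(i,round(x[i+1]-x[i],1),round(z[i]-z[i+1],1),'x',round(x[i+1],1),'z',round(z[i+1]+57,1))"
```

```text
0 -19.8 -4.8 x 31.3 z 229.2
1 -20.3 -2.5 x 11.1 z 231.6
2 -20.4 -0.1 x -9.3 z 231.8
3 -20.3 2.3 x -29.6 z 229.5
4 -19.9 4.6 x -49.5 z 224.8
5 -19.2 6.9 x -68.7 z 217.9
6 -18.3 9.1 x -87.0 z 208.8
7 -17.1 11.2 x -104.1 z 197.7
8 -15.7 13.1 x -119.8 z 184.6
9 -14.0 14.8 x -133.8 z 169.8
10 -12.2 16.4 x -146.0 z 153.4
11 -10.2 17.7 x -156.3 z 135.8
12 -8.1 18.7 x -164.4 z 117.0
13 -5.9 19.6 x -170.3 z 97.5
14 -3.6 20.1 x -173.8 z 77.4
15 -1.2 20.4 x -175.0 z 57.0
```

```bash
python3 -m handwheel '[{"gripper":0.8,"tx":-0.0198,"ty":0,"tz":-0.0048,"rx":0,"ry":0,"rz":0},{"gripper":0.8,"tx":-0.0203,"ty":0,"tz":-0.0025,"rx":0,"ry":0,"rz":0},{"gripper":0.8,"tx":-0.0204,"ty":0,"tz":-0.0001,"rx":0,"ry":0,"rz":0},{"gripper":0.8,"tx":-0.0203,"ty":0,"tz":0.0023,"rx":0,"ry":0,"rz":0},{"gripper":0.8,"tx":0,"ty":0,"tz":0,"rx":0,"ry":0,"rz":0}]'
python3 - <<'E'
from m import *
save(shot("side"),"s13.png",crop=(150,100,350,340),k=2.5);save(shot("wrist"),"w13.png",k=1.5)
E
```

```text
t: 16.38
ee_pos: [584.1, 64.4, 394.5]
orientation: [-3.122, -0.346, -0.004]
ft_force: [1.1, 0.8, 2.6]
width: 35.6
```

View pics/s13.png

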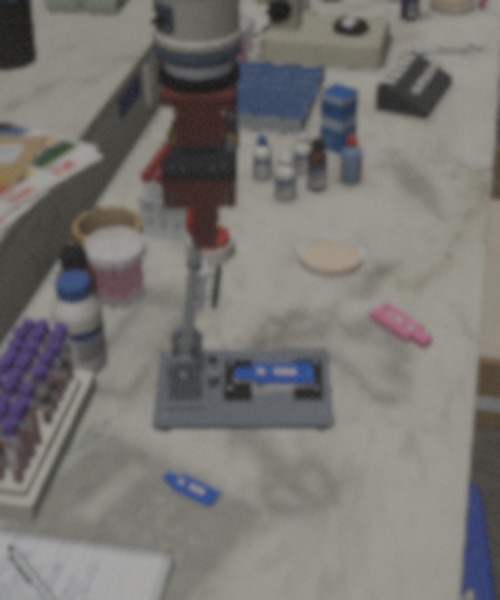

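View pics/w13.png

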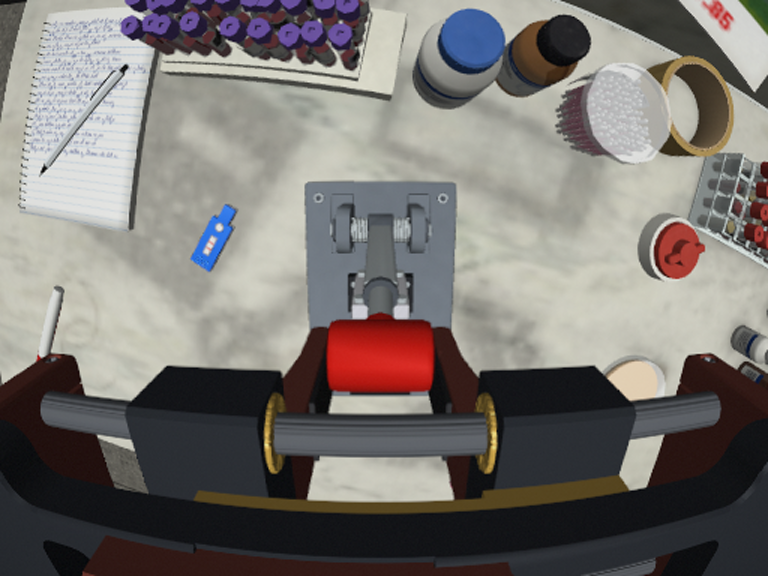

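```bash
python3 -m handwheel '[{"gripper":0.8,"tx":-0.0199,"ty":0,"tz":0.0046,"rx":0,"ry":0,"rz":0},{"gripper":0.8,"tx":-0.0192,"ty":0,"tz":0.0069,"rx":0,"ry":0,"rz":0},{"gripper":0.8,"tx":-0.0183,"ty":0,"tz":0.0091,"rx":0,"ry":0,"rz":0},{"gripper":0.8,"tx":-0.0171,"ty":0,"tz":0.0112,"rx":0,"ry":0,"rz":0},{"gripper":0.8,"tx":0,"ty":0,"tz":0,"rx":0,"ry":0,"rz":0}]'
python3 - <<'E'
from m import *
save(shot("side"),"s14.png",crop=(150,100,350,340),k=2.5);save(shot("wrist"),"w14.png",k=1.5)
E
```

```text
t: 17.1
ee_pos: [510.8, 48.0, 362.3]
orientation: [-3.122, -0.346, 0.003]
ft_force: [-5.7, 1.2, 14.3]
width: 35.7
```

View pics/s14.png

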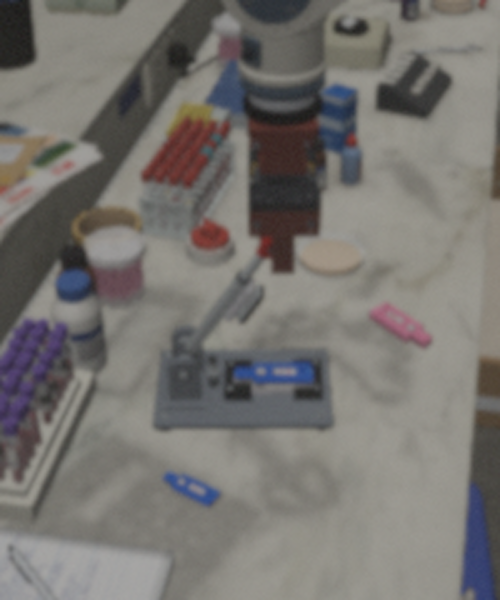

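View pics/w14.png

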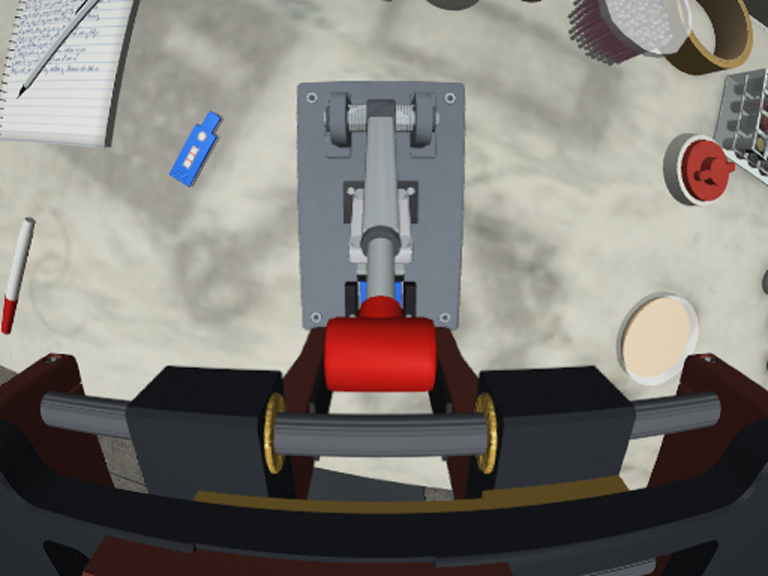

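```bash
cat > knob.py <<'E'
from m import *
T=tool();o=ctrl.get_obs();d=shot("wrist");Tc=np.array(d["T_tool_cam"])
hsv=cv2.cvtColor(d["image"],cv2.COLOR_RGB2HSV)
m=(((hsv[...,0]<6)|(hsv[...,0]>174))&(hsv[...,1]>170)&(hsv[...,2]>60)).astype(np.uint8)
m[:,:205]=0;m[:,300:]=0;m[:200]=0
v,u=np.nonzero(m); z=d["range_z"][v,u]
P=np.array([ray(d,a,b,True)*k for a,b,k in zip(u,v,z)])@Tc[:3,:3].T+Tc[:3,3]
P=P[(abs(P[:,1])<17)&(abs(P[:,1])>8)&(z>0)]
from scipy.optimize import least_squares
r=least_squares(lambda c:np.hypot(P[:,0]-c[0],P[:,2]-c[1])-13,[0,163],loss="soft_l1")
print("knob centre in tool x,z",r.x,"rms",np.sqrt(np.mean(r.fun**2)),len(P),"ft",o["ft_force"],o["moment"],T[:3,3])
E
python3 knob.py
```

```text
knob centre in tool x,z [  9.09 158.25] rms 0.5529831731704677 1804 ft [-6.15  1.39 12.99] [0.18 0.94 0.04] [511.36  48.14 362.69]
```

Knob has crept about 9 mm forward in the grip. On the remaining arc the hinge stops it moving radially, so I can recentre as I go.

```bash
python3 -m handwheel '[{"gripper":0.9,"tx":-0.009,"ty":0,"tz":0.010,"rx":0,"ry":0,"rz":0},{"gripper":0.9,"tx":-0.009,"ty":0,"tz":0.011,"rx":0,"ry":0,"rz":0},{"gripper":0.9,"tx":-0.008,"ty":0,"tz":0.011,"rx":0,"ry":0,"rz":0}]'; python3 knob.py
```

```text
t: 17.62
ee_pos: [484.8, 42.3, 330.3]
orientation: [-3.122, -0.347, 0.008]
ft_force: [-11.8, -0.5, 17.6]
width: 35.9
knob centre in tool x,z [ 14.16 131.57] rms 3.981651547798699 1902 ft [-11.8   -0.53  17.59] [-0.01  1.44 -0.03] [484.85  42.27 330.35]
```

Run:
```python
from m import *
d=shot("wrist");save(d,"w15.png",k=1.5);Tc=np.array(d["T_tool_cam"])
for v in range(205,270,6):
  print(v,[np.round((Tc[:3,:3]@(ray(d,u,v,True)*d["range_z"][v,u])+Tc[:3,3]),1).tolist() for u in(230,275)])
```

```text
205 [[-28.5, -25.6, 329.9], [-24.6, 22.7, 317.5]]
211 [[-35.4, -25.7, 329.7], [-35.4, 23.8, 329.8]]
217 [[-42.4, -25.9, 329.6], [-42.4, 24.0, 329.7]]
223 [[-49.5, -26.1, 329.5], [-49.7, 24.2, 330.2]]
229 [[16.8, -11.1, 148.9], [16.7, 10.0, 149.2]]
235 [[15.2, -10.9, 145.5], [15.1, 9.8, 145.9]]
241 [[13.3, -10.8, 143.0], [13.5, 9.6, 142.7]]
247 [[11.0, -10.7, 141.4], [11.2, 9.6, 141.0]]
253 [[8.9, -10.7, 139.5], [8.6, 9.6, 140.2]]
259 [[6.1, -10.7, 139.1], [6.1, 9.6, 139.0]]
265 [[2.4, -10.9, 140.1], [2.8, 9.7, 139.4]]
```

View pics/w15.png

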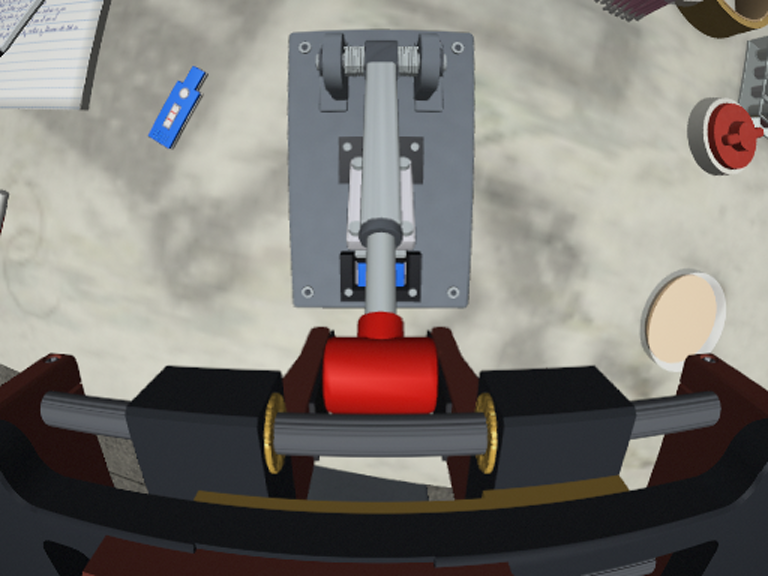

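```bash
sed -i 's/m\[:200\]=0/m[:228]=0/' knob.py; python3 -m handwheel '[{"gripper":0.9,"tx":-0.0207,"ty":0,"tz":0.0137,"rx":0,"ry":5,"rz":0},{"gripper":0.9,"tx":-0.0218,"ty":0,"tz":0.0118,"rx":0,"ry":5,"rz":0},{"gripper":0.9,"tx":-0.0228,"ty":0,"tz":0.0099,"rx":0,"ry":5,"rz":0}]'; python3 knob.py; python3 -c "
from m import *
print(tool()[:3,:3],ctrl.get_obs()['qpos'])"
```

```text
t: 18.1
ee_pos: [423.4, 28.3, 288.1]
orientation: [-3.068, -0.341, -0.4]
ft_force: [2.0, 21.4, -1.2]
width: 35.7
knob centre in tool x,z [ 14.68 131.44] rms 4.162979286066042 1713 ft [ 2.03 21.41 -1.19] [3.   0.21 0.68] [423.44  28.31 288.08]
[[ 0.94  0.22  0.25]
 [ 0.21 -0.98  0.06]
 [ 0.26 -0.   -0.97]] [0.02 0.31 2.21 0.14 0.37 1.25]
```

```bash
python3 -m handwheel '[{"gripper":0.9,"tx":0,"ty":0,"tz":0,"rx":0,"ry":0,"rz":0}]'
python3 - <<'E'
from m import *
o=ctrl.get_obs();print(o["qpos"],o["ft_force"],o["moment"])
d=shot("wrist");save(d,"w16.png",k=1.5);Tc=np.array(d["T_tool_cam"])
for v in range(229,270,6):
  print(v,[np.round((Tc[:3,:3]@(ray(d,u,v,True)*d["range_z"][v,u])+Tc[:3,3]),1).tolist() for u in(230,275)])
save(shot("side"),"s16.png",crop=(150,100,350,340),k=2.5)
E
```

```text
t: 18.27
ee_pos: [423.7, 28.5, 288.1]
orientation: [-3.068, -0.34, -0.394]
ft_force: [-12.2, -2.7, 13.1]
width: 35.8
[0.02 0.31 2.21 0.14 0.38 1.25] [-12.16  -2.69  13.08] [-0.76  1.17 -0.25]
229 [[-34.6, -21.8, 275.1], [-34.1, 19.9, 274.1]]
235 [[14.0, -11.2, 148.2], [14.1, 10.0, 148.0]]
241 [[12.4, -11.0, 144.8], [13.0, 9.7, 143.8]]
247 [[10.6, -10.9, 142.2], [11.0, 9.6, 141.4]]
253 [[8.4, -10.8, 140.6], [8.7, 9.6, 139.9]]
259 [[6.1, -10.8, 139.1], [6.1, 9.6, 139.1]]
265 [[3.0, -10.8, 139.0], [3.3, 9.6, 138.4]]
```

View pics/w16.png

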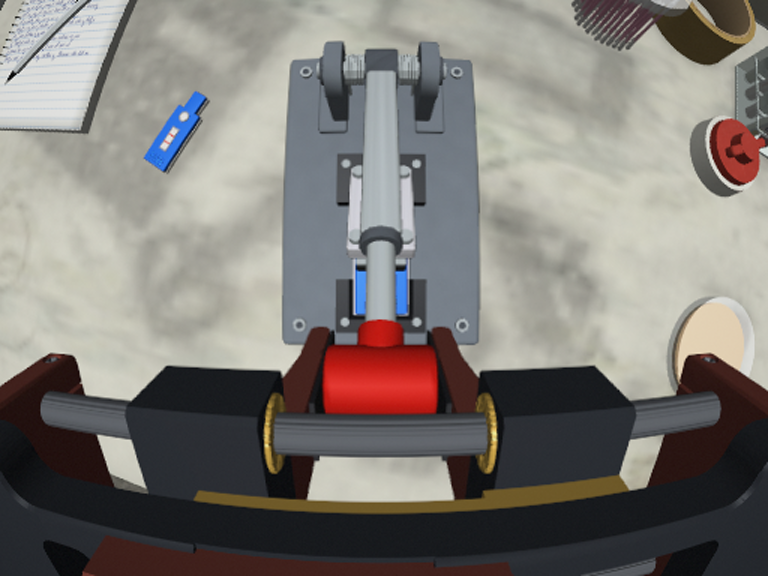

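View pics/s16.png

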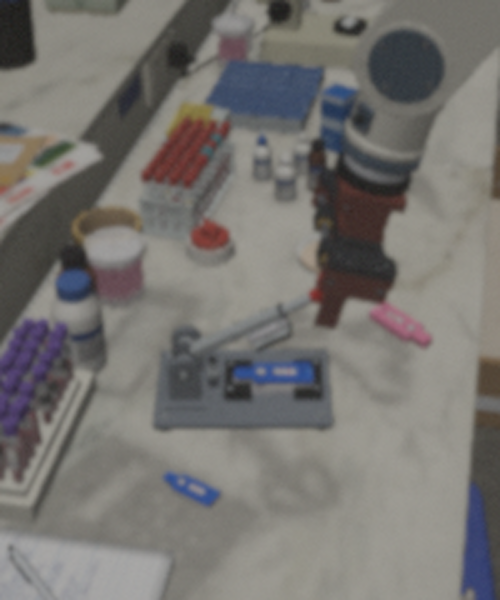

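```bash
cat > kn.py <<'E'
from m import *
o=ctrl.get_obs();T=tool();d=shot("wrist");Tc=np.array(d["T_tool_cam"])
P=np.array([Tc[:3,:3]@(ray(d,u,v,True)*d["range_z"][v,u])+Tc[:3,3] for u in(225,230,235,270,275,280) for v in range(232,269,2)])
P=P[P[:,2]<175]
from scipy.optimize import least_squares
r=least_squares(lambda c:np.hypot(P[:,0]-c[0],P[:,2]-c[1])-13,[3,P[:,2].min()+13],loss="soft_l1")
K=T[:3,:3]@np.array([r.x[0],0,r.x[1]])+T[:3,3]
h=-np.hypot(*(K[:2]-[611.8,70.8]));zz=K[2]-57
print("knob in tool",r.x,"rms",np.sqrt(np.mean(r.fun**2)),"R",np.hypot(h,zz),"theta",np.radians(17)+np.arctan2(-h,zz),"q",o["qpos"],"ft",o["ft_force"],"tilt",np.degrees(np.arcsin(np.hypot(*T[:2,2]))))
E
python3 -m handwheel '[{"gripper":0.9,"tx":-0.006,"ty":0,"tz":0.0137,"rx":0,"ry":-1.2,"rz":0},{"gripper":0.9,"tx":-0.0057,"ty":0,"tz":0.0137,"rx":0,"ry":-1.2,"rz":0},{"gripper":0.9,"tx":-0.0055,"ty":0,"tz":0.0138,"rx":0,"ry":-1.2,"rz":0},{"gripper":0.9,"tx":0,"ty":0,"tz":0,"rx":0,"ry":0,"rz":0}]'; python3 kn.py
```

```text
t: 18.88
ee_pos: [418.5, 27.4, 243.9]
orientation: [-3.086, -0.343, -0.3]
ft_force: [-5.7, 2.0, 3.8]
width: 36.0
knob in tool [ -0.14 147.83] rms 0.5249332718187512 R 174.81346991822485 theta 1.6260162730652201 q [0.03 0.41 2.22 0.12 0.33 1.26] ft [-5.74  2.04  3.82] tilt 11.130293695299963
```

```bash
python3 -m handwheel '[{"gripper":0.9,"tx":-0.0019,"ty":0,"tz":0.0149,"rx":0,"ry":-1,"rz":0},{"gripper":0.9,"tx":-0.0017,"ty":0,"tz":0.0149,"rx":0,"ry":-1,"rz":0},{"gripper":0.9,"tx":0,"ty":0,"tz":0,"rx":0,"ry":0,"rz":0}]'; python3 kn.py
```

```text
t: 19.3
ee_pos: [420.1, 27.8, 214.0]
orientation: [-3.094, -0.344, -0.246]
ft_force: [-5.9, 1.1, 4.6]
width: 35.6
knob in tool [ -1.07 146.27] rms 0.7566789562644203 R 174.7929766106959 theta 1.7967364484679937 q [0.03 0.48 2.21 0.11 0.29 1.27] ft [-5.9   1.06  4.58] tilt 9.106257890354996
```

```bash
python3 -m handwheel '[{"gripper":0.9,"tx":-0.0005,"ty":0,"tz":0.007,"rx":0,"ry":-0.5,"rz":0},{"gripper":0.9,"tx":-0.0005,"ty":0,"tz":0.006,"rx":0,"ry":-0.5,"rz":0},{"gripper":0.9,"tx":0,"ty":0,"tz":0,"rx":0,"ry":0,"rz":0}]'; python3 kn.py
```

```text
t: 19.73
ee_pos: [421.8, 28.2, 201.8]
orientation: [-3.098, -0.344, -0.223]
ft_force: [-5.6, 3.8, 9.1]
width: 35.6
knob in tool [ 19.89 132.79] rms 11.511386898349958 R 156.82205329867605 theta 1.7639087270911382 q [0.03 0.52 2.21 0.1  0.28 1.28] ft [-5.58  3.75  9.12] tilt 8.255563387442782
```

```bash
python3 -m handwheel '[{"gripper":0.9,"tx":0,"ty":0,"tz":0.003,"rx":0,"ry":0,"rz":0},{"gripper":0.9,"tx":0,"ty":0,"tz":0,"rx":0,"ry":0,"rz":0}]'
python3 - <<'E'
from m import *
o=ctrl.get_obs();print(o["ft_force"],o["moment"],o["ee_pos"])
d=shot("wrist");save(d,"w17.png",k=1.5);Tc=np.array(d["T_tool_cam"])
T=tool()
for v in range(235,272,4):
  print(v,[np.round((Tc[:3,:3]@(ray(d,u,v,True)*d["range_z"][v,u])+Tc[:3,3]),1).tolist() for u in(230,275)])
save(shot("side"),"s17.png",crop=(200,180,320,300),k=5)
E
```

```text
t: 20.02
ee_pos: [421.9, 28.2, 199.6]
orientation: [-3.098, -0.344, -0.224]
ft_force: [-9.9, 3.0, 24.5]
width: 36.0
[-9.94  2.97 24.52] [0.33 0.98 0.07] [421.88  28.17 199.58]
235 [[-9.1, -15.7, 201.9], [-9.4, 14.3, 202.5]]
239 [[-10.9, -15.6, 199.2], [-11.5, 14.3, 200.6]]
243 [[11.4, -11.0, 144.9], [12.0, 9.7, 143.6]]
247 [[11.6, -10.7, 140.2], [11.0, 9.6, 141.5]]
251 [[9.9, -10.7, 139.5], [10.1, 9.5, 139.1]]
255 [[8.7, -10.6, 137.9], [9.3, 9.3, 136.9]]
259 [[7.8, -10.4, 135.7], [7.9, 9.3, 135.6]]
263 [[6.2, -10.4, 134.9], [7.1, 9.2, 133.4]]
267 [[4.9, -10.4, 133.6], [4.8, 9.3, 134.0]]
271 [[3.7, -10.3, 132.3], [3.4, 9.3, 132.9]]
```

View pics/w17.png

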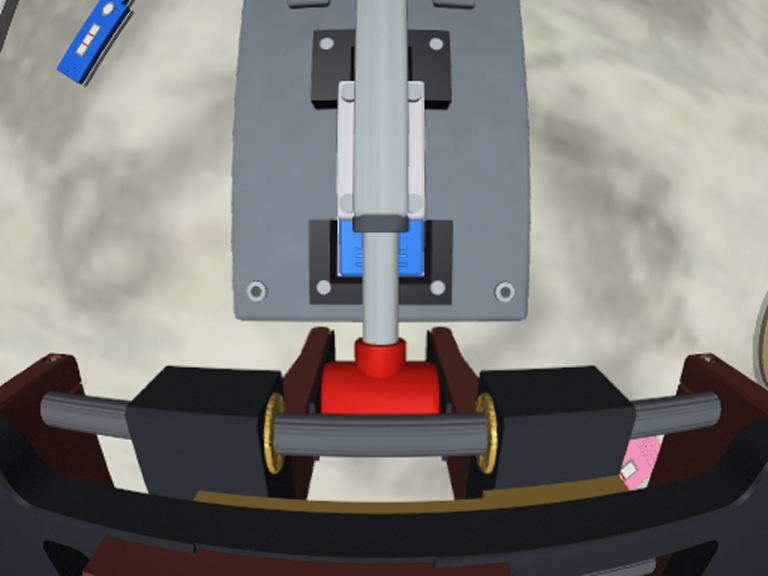

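View pics/s17.png

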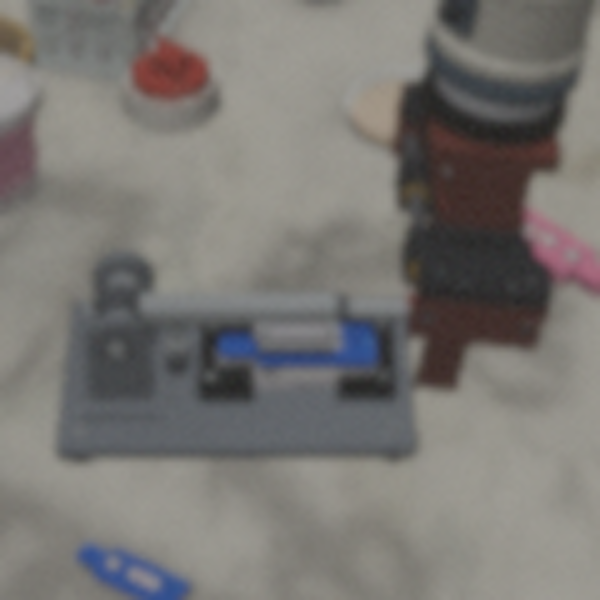

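```bash
python3 -m handwheel '[{"gripper":0.9,"tx":0,"ty":0,"tz":0.001,"rx":0,"ry":0,"rz":0},{"gripper":0.9,"tx":0,"ty":0,"tz":0,"rx":0,"ry":0,"rz":0},{"gripper":0.9,"tx":0,"ty":0,"tz":0,"rx":0,"ry":0,"rz":0}]';python3 -m handwheel '[{"gripper":0.9,"tx":0,"ty":0,"tz":0,"rx":0,"ry":0,"rz":0},{"gripper":0.9,"tx":0,"ty":0,"tz":0,"rx":0,"ry":0,"rz":0},{"gripper":0.9,"tx":0,"ty":0,"tz":0,"rx":0,"ry":0,"rz":0},{"gripper":0.9,"tx":0,"ty":0,"tz":0,"rx":0,"ry":0,"rz":0},{"gripper":0.9,"tx":0,"ty":0,"tz":0,"rx":0,"ry":0,"rz":0},{"gripper":0.9,"tx":0,"ty":0,"tz":0,"rx":0,"ry":0,"rz":0},{"gripper":0.9,"tx":0,"ty":0,"tz":0,"rx":0,"ry":0,"rz":0},{"gripper":0.9,"tx":0,"ty":0,"tz":0,"rx":0,"ry":0,"rz":0}]'
python3 - <<'E'
from m import *
d=shot("wrist");save(d,"w18.png",crop=(150,0,360,290),k=2.5);Tc=np.array(d["T_tool_cam"]);T=tool()
P=np.array([Tc[:3,:3]@(ray(d,u,v,True)*d["range_z"][v,u])+Tc[:3,3] for u in(225,230,235,270,275,280) for v in range(243,273,2)])
P=P[P[:,2]<160]
from scipy.optimize import least_squares
r=least_squares(lambda c:np.hypot(P[:,0]-c[0],P[:,2]-c[1])-13,[0,146],loss="soft_l1")
print(r.x,np.sqrt(np.mean(r.fun**2)),T[:3,:3]@[r.x[0],0,r.x[1]]+T[:3,3],ctrl.get_obs()["ft_force"])
E
```

```text
t: 20.5
ee_pos: [421.9, 28.2, 199.0]
orientation: [-3.098, -0.344, -0.224]
ft_force: [-12.5, 0.5, 31.8]
width: 36.0
t: 21.5
ee_pos: [421.9, 28.2, 199.1]
orientation: [-3.098, -0.344, -0.224]
ft_force: [-12.2, 1.2, 31.0]
width: 36.2
[ -1.22 145.24] 0.5539477144475122 [441.06  32.64  55.16] [-12.45   0.74  32.13]
```

View pics/w18.png

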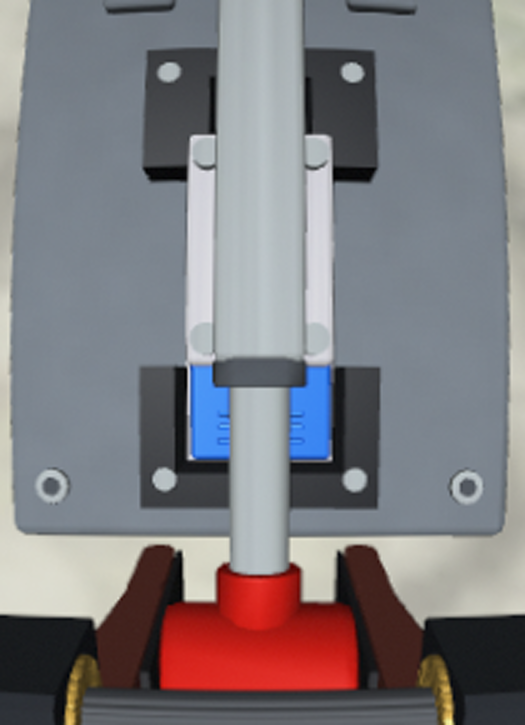

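```bash
python3 -c "
from workcell import ctrl
print(ctrl.close_job())"
```

```text
the job is handed in; nothing more can be done
None
```

The cassette is seated in the press pocket with its narrow end towards the hinge. I handed the job in at about 21.6 s with the robot still holding the lever at its stop.

**Cassette:** I picked the larger of the two blue cassettes; the smaller blue one and the pink one were the look-alikes. After I let go with the lever up, the wrist picture showed it flat and square, with even gaps to the pocket walls.

**Lever:** I pinched the red knob by its flat ends and followed the arc down. The knob slipped about 9 mm forward in the grip midway. I recentred it on the way down, partly by tilting the tool.

**Last checks:**
- **Stop:** the last 3 mm and 1 mm pushes raised the upward force from 9 to 24 and then 32 N. I take that as the hard stop.
- **Hold:** the force and pose stayed steady over a 1 s hold.
- **Knob height:** it measured 55 mm against the nominal 57 mm, a small disagreement within the 2 mm calibration error.
- **Pad and cassette:** the pictures show the lever level with the pad on the seated cassette. I inferred the pad force and could not measure it directly.
- **Petri dish, timer and bottles:** I saw none of them touched, but I did not re-measure their positions at the end.

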